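# Load the bake oven and hold its hood ajar

### The arm

A 7-joint arm with a two-finger parallel gripper is mounted at the origin on the work surface. World frame = base frame: x ahead of the robot, y to its left, z up, the work surface at z = 0. Lengths are in m, angles in rad, forces in N, time in s.
With the tool pointing down it reaches from about 0.4 to 0.85 m from the base axis. Payload 10.4 kg.
Tool frame: the origin (TCP) lies midway between the tips of the shut fingers; the grasp point (between the pads) lies 19 mm behind it; x points along the fingers, z is the direction in which the jaws open and shut, and the axes are right-handed (so a half turn about x gives the same grasp; the last joint's range is limited). The gripper opens to 87 mm and grips with 3 to 60 N. Pads are 19 mm wide; open, the fingers measure 117 mm over their backs; the gripper's body (75 mm by 190 mm) begins 51 mm behind the grasp point.
Start: joints at [-1.299, 0.332, -0.065, 1.46, 0.022, 1.35, -0.088], TCP at [0.182, 0.598, 0.194] pointing down, gripper open.
Joint ranges: [-2.6, 2.6], [-0.5, 2.12], [-1.47, 1.34], [0.16, 2.42], [-1.27, 4.41], [0.06, 2.06], [-2.6, 2.6]. Speed limits (rad/s): [2.22, 2.22, 2.79, 2.79, 3.14, 3.14, 3.14].

### API

Orientations are given as a unit quaternion [x, y, z, w].
In Python, from bench import read_state, camera, camera_params, close_job gives the robot as it stands.
- The arm moves only by the tool arm_command, never from a script. Its argument "targets" is a list of rows, each a list of 7 numbers: the closure in counts, from 0 (fully open) to 255 (shut), then the shift along the tool's x, y, z in mm, then the turn, a rotation vector about the tool's x, y, z in rad. A call has 1 to 10 rows; each row is the pose to reach, as a shift and turn from the pose commanded when the call began, along the tool's axes at that moment; what a row does not reach only later rows make up. A row lasts 1/10 s, in which the tool goes at most 50 mm and 8.59 degrees, less where a joint would pass 70% of its speed; a pose out of reach is approached as far as the arm can. A call with a gripper value outside its range is refused whole. The fingers move at their own pace and stop on an object; "newtons" is the grip in N (left out, the last holds). Time passes only in rows, so rows that repeat a pose let the fingers close. It gives the time, the measured TCP pose, the force and the opening at its end, in the units of the state.
- read_state(): the state, without advancing time (a new reading comes with each control period).
- camera(name): name is "side" or "top"; returns the picture (420x560x3 uint8, red, green, blue); there is no depth.
- camera_params(name): a dict with "intrinsics" (3x3 intrinsics, pixels), "xyz" and "orientation" of the camera in the world. Camera axes: x right, y down, z forward; pixel columns grow to the right and rows downward; lengths in m; the calibration is good to about 2 mm. A picture is of the moment at which its call begins. camera_params takes no time and is no camera call.
- close_job(): hands the job in, once; it reports no verdict.
The state is a dict: "time": time; "joint_positions": joint angles; "joint_vel": joint speeds; "joint_torque": joint torques, N m; "ee_pos": TCP position; "eef_rot": TCP orientation; "ft_force": force on the tool from outside, world axes, zero at the start; "torque": the same for the moment, N m; "width": finger opening in m.
Only numpy, scipy, OpenCV 4.12 (cv2) and the standard library are available. Lean on these libraries where they do the work, as an engineer would, in place of code of your own. Each camera call takes 0.05 s, during which the arm holds its last target.

### The job

Slide the loaded baking tray off the loading shelf into the slot of the little bake oven until it is fully home against the back stop, with the hood still standing open and the cakes left lying flat on the tray. Then take the hood by its bar handle, lower it under control without ever letting it drop or shut, and hold it 30 degrees open so the cakes can steam off. Finish while still holding it there, as it falls shut if let go, and leave the other things on the table where they are.

Things in the scene. Friction and masses are not known exactly. Their poses are not given: they have to be found in the camera images.
- oven: Fixed steel clamshell bake oven, 300 mm wide. Origin at table height, middle of its front edge; x points into the oven (the way the tray goes in), y across, z up. Its flat deck, 45 mm above the table, runs from x = 0 to the back stop at x = 213 mm. A loading shelf level with the deck, 310 mm wide, runs from x = -300 mm to 0; no step between them.
- tray_seat (a point): On the deck, where the middle of the tray's underside lies when fully home: 112 mm inside the oven front, midway between the side rails; axes as the oven's. Rails 26 mm high stand 208 mm apart, flaring to about 235 mm at the mouth (first 33 mm); from 45 mm in, thin lips reach 7 mm in over the tray's rim, 23 mm above the deck.
- tray: Aluminium baking tray 200 x 200 mm, rim 15 mm high, with one wire handle; about 0.25 kg, plus five loose cakes of 45 g. Origin at the middle of its underside; its x points away from the handle, towards the oven, z up. Starts on the loading shelf, up to 0.15 rad and 14 mm out of line.
- tray_handle (a point): Middle of the tray's handle: a round level bar 10 mm thick and 84 mm long (76 mm between its legs' centres), along the tray's y, 122 mm behind the tray's middle and 50 mm above its underside. Its two legs drop to the rim; nothing under the bar but the rim 35 mm lower.
- hood (a joint): Hood angle in rad: 0 = shut, grows as the hood opens, 1.70 = resting back on its stop, where it stays by itself (start). Below about 1.25 it falls shut by its own weight. 30 degrees is 0.524.
- hood_hinge (a point): Middle of the hood's hinge line (along the oven's y), fixed, 225 mm inside the oven's front edge, 75 mm above the table; axes as the oven's. The hood reaches 225 mm from it, is 300 mm wide and 55 mm high, and weighs about 0.75 kg; it takes 2 to 3 N up at its handle to hold at 30 degrees.
- hood_handle (a point): The hood's handle: round black bar 14 mm thick, 180 mm long, parallel to the hinge, on two 10 mm posts 160 mm apart, its centre 42 mm out from the hood's front face. Origin at the bar's middle. Hood shut: 267 mm before the hinge (-x) and 20 mm above it; it swings about the hinge with the hood. Hood back: uppermost, about 340 mm above the table.
- mould: Bystander: dark wooden cake mould with a short grip, 215 x 95 x 25 mm; leave alone.
- filling_bowl: Bystander: steel bowl, 150 mm across, 50 mm high, with dark filling balls; leave alone.
- brush: Bystander: pastry brush, 200 mm long, lying beyond the end of the loading shelf; leave alone.
- scraper: Bystander: dough scraper, 110 mm wide, wooden grip and steel blade, lying beyond the end of the shelf; leave alone.
- plate: Bystander: white plate, 180 mm across, with a low heap; leave alone.
- jar: Bystander: amber jar, 70 mm across, 100 mm high; leave alone.
- stamp: Bystander: round wooden cake stamp with a knob, 66 mm across, 70 mm high, beside the oven; leave alone.
- cake0: One of five round pressed cakes on the tray, 50 mm across, 18 mm thick, loose; origin at the middle of its underside.
- cake1: One of five round pressed cakes on the tray, 50 mm across, 18 mm thick, loose; origin at the middle of its underside.
- cake2: One of five round pressed cakes on the tray, 50 mm across, 18 mm thick, loose; origin at the middle of its underside.
- cake3: One of five round pressed cakes on the tray, 50 mm across, 18 mm thick, loose; origin at the middle of its underside.
- cake4: One of five round pressed cakes on the tray, 50 mm across, 18 mm thick, loose; origin at the middle of its underside.
There are look-alikes about, which are no part of the job. Leave any purple look-alike of the cake4 alone. Leave any blue look-alike of the cake1 alone.

How it is judged:
On the way:
1. the tray is fully home in the oven while the hood still stands open (x of tray in the frame of tray_seat between -0.01 and 0.006 m and y of tray in the frame of tray_seat between -0.008 and 0.008 m and z of tray in the frame of tray_seat between -0.004 and 0.004 m and angle between the x axis of tray and the x axis of tray_seat, either way round below 0.06 rad and value of joint hood above 1.3 rad), for 0.3 s.
At the end, for the whole second after the job is handed in: The tray lies on the deck within 10 mm of its home place along the slot and 8 mm across, in line within 0.06 rad; all five cakes lie flat on the tray; the gripper's fingers bear on the hood's handle and hold the hood still at 30 degrees open, 4 degrees either way, with nothing else under it (x of tray in the frame of tray_seat between -0.01 and 0.006 m and y of tray in the frame of tray_seat between -0.008 and 0.008 m and z of tray in the frame of tray_seat between -0.004 and 0.004 m and angle between the x axis of tray and the x axis of tray_seat, either way round below 0.06 rad and horizontal distance between each of cake0, cake1, cake2, cake3, cake4 and tray below 0.115 m and z of each of cake0, cake1, cake2, cake3, cake4 in the frame of tray below 0.01 m and angle between each of cake0, cake1, cake2, cake3, cake4's own z axis and vertical below 0.15 rad and value of joint hood between 0.454 and 0.594 rad and velocity of joint hood between -0.05 and 0.05 rad/s and contact force between the fingers and hood_c0 above 0.7 N and contact force between tray and hood below 0.1 N); the arm keeps its last pose, push and grip.
It fails at once if the hood is let drop (faster than 2 rad/s) or goes below about 14 degrees (velocity of joint hood below -2 rad/s or value of joint hood below 0.25 rad).
It fails at once if a bystander is pushed more than 30 mm or tipped over (distance of any of mould, filling_bowl, brush, scraper, plate, jar, stamp from where it was at the start of the episode above 0.03 m or angle between any of mould, filling_bowl, brush, scraper, plate, jar, stamp's own z axis and vertical above 0.5 rad).
It also fails if it takes over 70 s, if anything falls off the work surface, if the arm or the gripper's body presses on something with over 40 N, if the wrist force passes 120 N, or if a joint passes its speed limit or range.

## Working session

There is one attempt and no reset: what is moved stays moved. The work goes in short steps, Python scripts to look and compute and a tool call to move; the robot and the scene stay as the last step left them, time stands still between calls to the robot, and variables do not carry over. Pictures are saved under pics/ and viewed, and the job is handed in when it is done.

Besides the shell and the picture viewer there is one more tool, called after "Call:" by a JSON object that holds its "fn" and its "kwargs". arm_command: Moves the arm, as the interface text tells. Its arguments: {"type":"object","properties":{"targets":{"type":"array"},"newtons":{"type":"number"}},"required":["targets"]}

```bash
mkdir -p pics; ls; python3 - <<'E'
from bench import *
import cv2
print(read_state())
for n in ("side","top"):
    p=camera_params(n);print(n,p)
    cv2.imwrite(f"pics/{n}0.png",camera(n)[:,:,::-1])
E
```

```text
pics
{'time': 0.0, 'joint_positions': array([-1.29859565,  0.33286362, -0.06472401,  1.46094414,  0.02161474,
        1.34988695, -0.08849735]), 'joint_vel': array([ 0.00079862, -0.00038506, -0.00059432, -0.00176974, -0.0007315 ,
       -0.00016629,  0.00264384]), 'joint_torque': array([-1.56473183e-03, -6.23253322e+01,  2.36337713e-02, -3.89908469e+01,
       -6.14277623e-02,  3.95833421e-02,  1.34241718e-04]), 'ee_pos': array([0.18146829, 0.59763182, 0.19355783]), 'eef_rot': array([-0.42147452,  0.56838474,  0.42084253,  0.56761747]), 'ft_force': array([ 0.60699504, -0.49506398, -0.622845  ]), 'torque': array([-0.02086992, -0.00612362, -0.01580214]), 'width': 0.08716144175791293}
side {'intrinsics': array([[472.56293584,   0.        , 280.07639764],
       [  0.        , 472.56293584, 199.64060928],
       [  0.        ,   0.        ,   1.        ]]), 'xyz': array([-0.18357718, -0.03047593,  1.06479366]), 'orientation': array([-0.66386055,  0.67879944, -0.22517321,  0.21867216])}
top {'intrinsics': array([[412.21422517,   0.        , 275.84292204],
       [  0.        , 412.21422517, 207.78593241],
       [  0.        ,   0.        ,   1.        ]]), 'xyz': array([ 0.43387429, -0.02341853,  1.12151278]), 'orientation': array([-0.70310397,  0.70979894, -0.03646384,  0.0223757 ])}
```

View pics/side0.png

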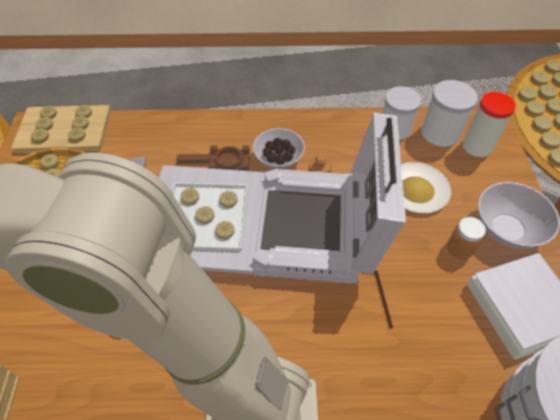

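View pics/top0.png

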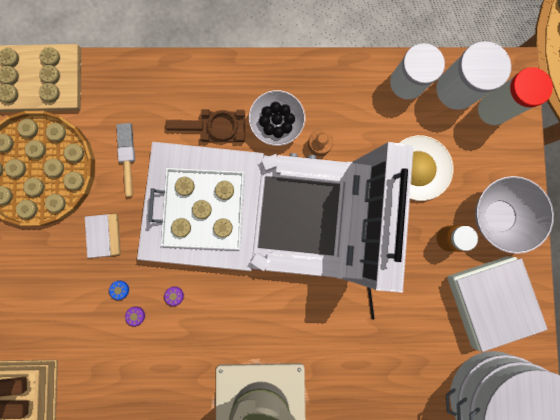

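```bash
cat > h.py <<'E'
from bench import *
import cv2, numpy as np
from scipy.spatial.transform import Rotation as R
def P(n):
    p=camera_params(n); return p['intrinsics'],p['xyz'],R.from_quat(p['orientation']).as_matrix()
def proj(n,X):
    K,t,M=P(n); c=(np.atleast_2d(X)-t)@M; u=c@K.T; return u[:,:2]/u[:,2:]
def back(n,uv,z):
    K,t,M=P(n); uv=np.atleast_2d(uv); d=np.c_[uv,np.ones(len(uv))]@np.linalg.inv(K).T@M.T
    return t+d*((z-t[2])/d[:,2])[:,None]
def crop(n,src,u0,v0,u1,v1,s):
    im=cv2.imread(f"pics/{src}.png")[v0:v1,u0:u1]
    cv2.imwrite(f"pics/{n}.png",cv2.resize(im,None,fx=s,fy=s,interpolation=cv2.INTER_CUBIC))
E
python3 - <<'E'
from h import *
print(proj("top",[[0,0,0],[.182,.598,.194]]),proj("side",[[0,0,0],[.182,.598,.194]]))
crop("c1","top0",130,130,270,280,4)
crop("c2","top0",240,130,420,300,4)
E
```

```text
[[260.27152999 408.34255787]
 [-18.89152393 362.17166648]] [[261.97897945 438.79077272]
 [-52.46530414 322.72317227]]
```

View pics/c1.png

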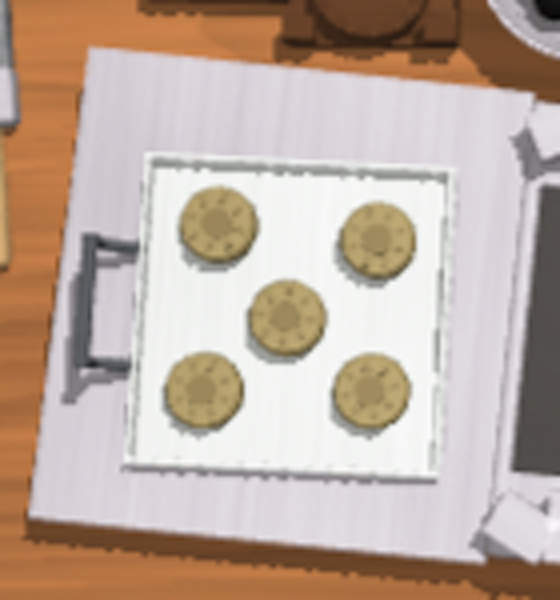

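View pics/c2.png

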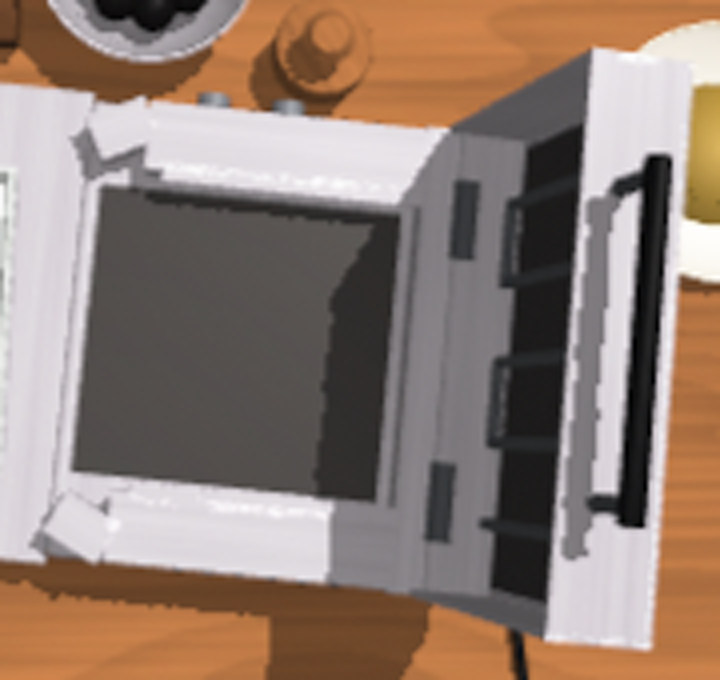

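```bash
cat >> h.py <<'E'
def rz(a): return R.from_euler('z',a).as_matrix()
from scipy.optimize import least_squares
def fit(n,pts,uv,z0,x0):
    pts=np.array(pts,float);uv=np.array(uv,float)
    f=lambda p:(proj(n,pts@rz(p[2]).T+[p[0],p[1],z0])-uv).ravel()
    s=least_squares(f,x0); return s.x,f(s.x).reshape(-1,2)
E
python3 - <<'E'
from h import *
c1=lambda a:np.array(a)/4+[130,130]
c2=lambda a:np.array(a)/4+[240,130]
ov,r=fit("top",[[-.3,.155,.045],[-.3,-.155,.045],[0,.155,.045],[0,-.155,.045]],c1([[90,48],[30,518],[535,95],[485,562]]),0,[.45,0,-1.6]);print("oven",ov,r.round(1).tolist())
tr,r=fit("top",[[-.1,.1,.015],[.1,.1,.015],[.1,-.1,.015],[-.1,-.1,.015],[-.122,.04,.05],[-.122,-.04,.05]],c1([[147,155],[455,168],[437,480],[124,467],[92,238],[85,364]]),.045,[.45,0,-1.6]);print("tray",tr,r.round(1).tolist())
# tray in oven frame
d=rz(-ov[2])@np.array([*(tr[:2]-ov[:2]),0]);print("tray in oven",d,tr[2]-ov[2])
print("handle",tr,rz(tr[2])@[-.122,0,.095]+[tr[0],tr[1],0])
def hh(th,y=0):
    x,z=-.267,.02
    c,s=np.cos(th),np.sin(th)
    return rz(ov[2])@[ .225+x*c+z*s, y, .075-x*s+z*c]+[ov[0],ov[1],0]
for th in (1.7,.524): print(th,hh(th),proj("top",hh(th,.09)),proj("top",hh(th,-.09)))
print(c2([[660,157],[632,525]]))
# from bar ends
b=back("top",c2([[660,157],[632,525]]),.34); print(b)
E
```

```text
oven [ 5.14131110e-01 -6.29836442e-06 -1.68159716e+00] [[-0.9, -0.2], [-1.0, -0.1], [0.9, -0.3], [1.1, 0.5]]
tray [ 0.5209632   0.14257214 -1.62823487] [[0.0, -0.1], [0.2, 0.5], [0.5, -0.2], [0.3, -0.7], [-0.2, -0.0], [-0.8, 0.5]]
tray in oven [-0.14245958 -0.00897531  0.        ] 0.05336229187834585
handle [ 0.5209632   0.14257214 -1.62823487] [0.52796685 0.26437094 0.095     ]
1.7 [ 0.48325493 -0.27752877  0.33719761] [[403.51742282 168.88293921]] [[396.49956276 262.05701802]]
0.524 [ 0.51370742 -0.00381455  0.22590926] [[262.71214349 164.99715637]] [[254.13216694 246.82523346]]
[[405.   169.25]
 [398.   261.25]]
[[ 0.57147115 -0.28939011  0.34      ]
 [ 0.39543402 -0.26961486  0.34      ]]
```

The only things needing a grasp are the two bars. The tray handle is the grey wire bar at top px (151,205). It could be confused with the brush at (127,160), the scraper at (103,235) or the mould grip at (185,127). The hood handle is the black bar at (401,215), which could be confused with the black cable at (371,303) or the rack wires inside the hood. The close crops confirm both: the wire handle sits on the tray's left side, and the black bar stands on two posts on the hood's face. The blue and purple discs at (118,290), (135,316) and (174,296) are decoys and stay put.

```bash
cat >> h.py <<'E'
OV=np.array([.514,-.002,-1.6816])
def ov2w(p): return rz(OV[2])@np.array(p,float)+[OV[0],OV[1],0]
def down(yaw):  # tool x down, tool z along horizontal dir yaw
    z=np.array([np.cos(yaw),np.sin(yaw),0]);x=np.array([0,0,-1.]);return np.c_[x,np.cross(z,x),z]
def go(pos,M,cmd=None):
    s=read_state(); p,q=(s['ee_pos'],R.from_quat(s['eef_rot']).as_matrix()) if cmd is None else cmd
    print("shift mm",(q.T@(np.array(pos)-p)*1000).round(1),"rot",R.from_matrix(q.T@M).as_rotvec().round(4))
def st():
    s=read_state(); q=R.from_quat(s['eef_rot']).as_matrix()
    print("t",round(s['time'],2),"p",s['ee_pos'].round(4),"F",s['ft_force'].round(1),"T",s['torque'].round(2),"w",round(s['width'],4),"q",s['joint_positions'].round(2)); print(q.round(3))
E
python3 - <<'E'
from h import *
st()
for yaw in (-1.6282,-1.6282+np.pi):
    for z in (.16,.076): go([.528,.2643,z],down(yaw))
E
```

```text
t 0.1 p [0.1815 0.5977 0.1936] F [-0.1  0.5 -0.2] T [ 0.   -0.01 -0.01] w 0.087 q [-1.3   0.33 -0.06  1.46  0.02  1.35 -0.09]
[[-0.    -0.957  0.291]
 [-0.001  0.291  0.957]
 [-1.    -0.    -0.001]]
shift mm [  34.  -428.4 -218.3] rot [ 2.9042e+00 -1.0000e-04  1.9000e-03]
shift mm [ 118.  -428.4 -218.2] rot [ 2.9042e+00 -1.0000e-04  1.9000e-03]
shift mm [  34.  -428.4 -218.3] rot [-2.374e-01 -1.300e-03 -1.000e-04]
shift mm [ 118.  -428.4 -218.2] rot [-2.374e-01 -1.300e-03 -1.000e-04]
```

Call:
{"fn": "arm_command", "kwargs": {"targets": [[0,4,-43,-22,-0.024,0,0],[0,8,-86,-44,-0.048,0,0],[0,12,-129,-66,-0.072,0,0],[0,16,-172,-88,-0.096,0,0],[0,20,-215,-110,-0.12,0,0],[0,24,-258,-132,-0.144,0,0],[0,28,-301,-154,-0.168,0,0],[0,32,-344,-176,-0.19,0,0],[0,34,-387,-198,-0.215,0,0],[0,34,-428,-218,-0.237,-0.001,0]]}}

```text
time: 1.1
ee_pos: [0.5287, 0.263, 0.1598]
eef_rot: [-0.485, 0.514, 0.486, 0.514]
ft_force: [1.6, 0.8, 0.2]
width: 0.0871
```

```bash
python3 - <<'E'
from h import *
st(); cv2.imwrite("pics/t1.png",camera("top")[:,:,::-1]); st()
go([.528,.2643,.076],down(-1.6282+np.pi))
E
```

```text
t 1.1 p [0.5287 0.263  0.1598] F [1.6 0.8 0.2] T [ 0.06 -0.    0.02] w 0.0871 q [-0.7   0.28  0.2   1.61 -0.06  1.26  1.02]
[[-0.    -0.998  0.057]
 [ 0.     0.057  0.998]
 [-1.     0.     0.   ]]
t 1.15 p [0.5344 0.2553 0.16  ] F [ 1.4 -6.7  0.2] T [-0.48 -0.06  0.03] w 0.0871 q [-0.7   0.28  0.21  1.61 -0.06  1.26  1.03]
[[ 0.003 -0.998  0.064]
 [-0.003  0.064  0.998]
 [-1.    -0.003 -0.003]]
shift mm [83.9  7.2  8.8] rot [-0.007  -0.0027  0.0028]
```

View pics/t1.png

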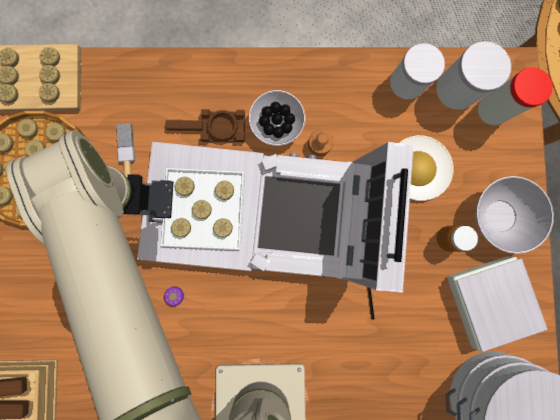

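Call:
{"fn": "arm_command", "kwargs": {"targets": [[0,0,0,0,0,0,0],[0,0,0,0,0,0,0],[0,14,0,0,0,0,0],[0,28,0,0,0,0,0],[0,42,0,0,0,0,0],[0,56,0,0,0,0,0],[0,68,0,0,0,0,0],[0,76,0,0,0,0,0],[0,80,0,0,0,0,0],[0,80,0,0,0,0,0]]}}

```text
time: 2.15
ee_pos: [0.5277, 0.2651, 0.0799]
eef_rot: [-0.485, 0.514, 0.486, 0.514]
ft_force: [-0.4, -0.5, 0.7]
width: 0.0868
```

```bash
python3 - <<'E'
from h import *
cv2.imwrite("pics/t2.png",camera("top")[:,:,::-1]);cv2.imwrite("pics/s2.png",camera("side")[:,:,::-1]); st()
go([.528,.2643,.076],down(-1.6282+np.pi))
crop("s2c","s2",100,100,300,250,4)
crop("t2c","t2",100,130,280,280,4)
E
```

```text
t 2.25 p [0.5281 0.2653 0.0808] F [0.2 0.2 0.1] T [ 0.06 -0.   -0.04] w 0.0871 q [-0.7   0.34  0.19  1.7  -0.07  1.1   1.03]
[[ 0.001 -0.998  0.058]
 [ 0.001  0.058  0.998]
 [-1.    -0.001  0.001]]
shift mm [ 4.8  0.1 -1. ] rot [-0.0005  0.0015  0.0008]
```

View pics/s2c.png

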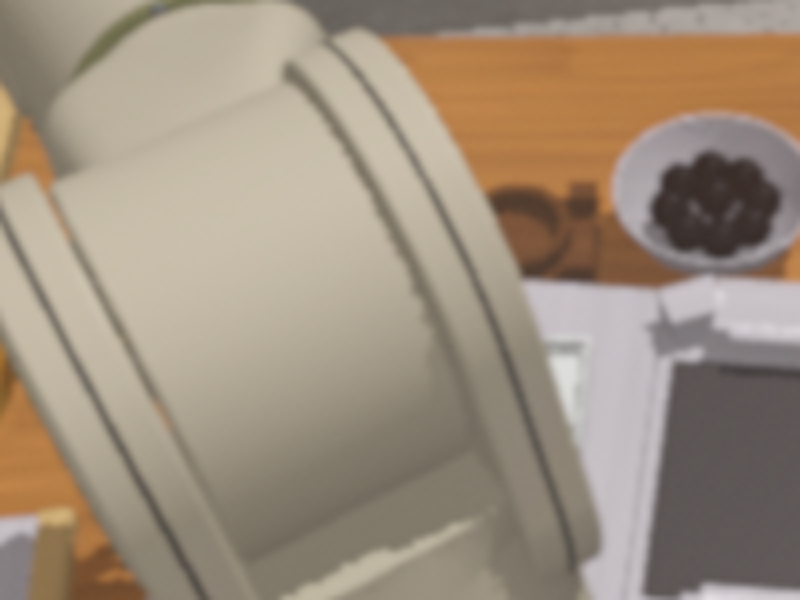

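View pics/t2c.png

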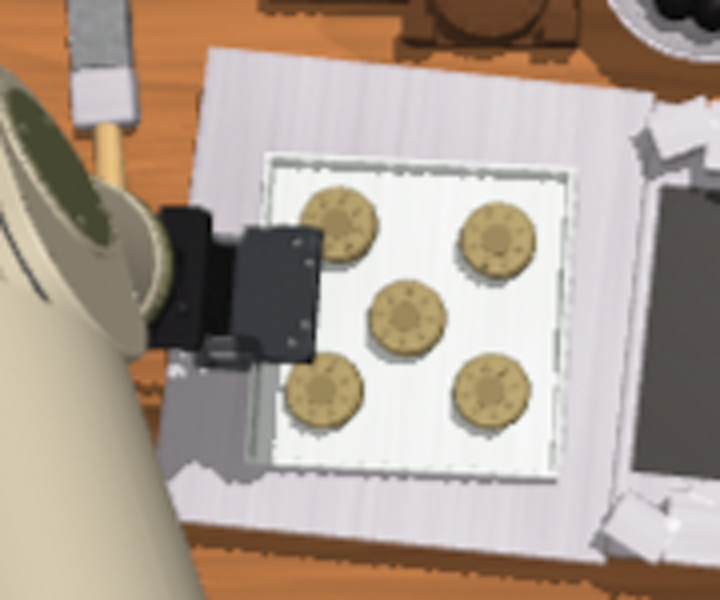

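Call:
{"fn": "arm_command", "kwargs": {"targets": [[0,4,0,0,0,0,0],[60,4,0,0,0,0,0],[120,4,0,0,0,0,0],[180,4,0,0,0,0,0],[255,4,0,0,0,0,0],[255,4,0,0,0,0,0],[255,4,0,0,0,0,0],[255,4,0,0,0,0,0]], "newtons": 20}}

```text
time: 3.05
ee_pos: [0.5278, 0.2652, 0.0764]
eef_rot: [-0.485, 0.514, 0.486, 0.515]
ft_force: [-0.7, -0.2, 0.1]
width: 0.0391
```

```bash
python3 - <<'E'
from h import *
cv2.imwrite("pics/t3.png",camera("top")[:,:,::-1]); st()
crop("t3c","t3",100,130,280,280,4)
E
```

```text
t 3.1 p [0.5278 0.2652 0.0764] F [-0.4 -0.4 -0.4] T [-0.01 -0.01 -0.01] w 0.0345 q [-0.7   0.35  0.19  1.71 -0.07  1.09  1.03]
[[ 0.    -0.998  0.058]
 [ 0.001  0.058  0.998]
 [-1.    -0.     0.001]]
```

View pics/t3c.png

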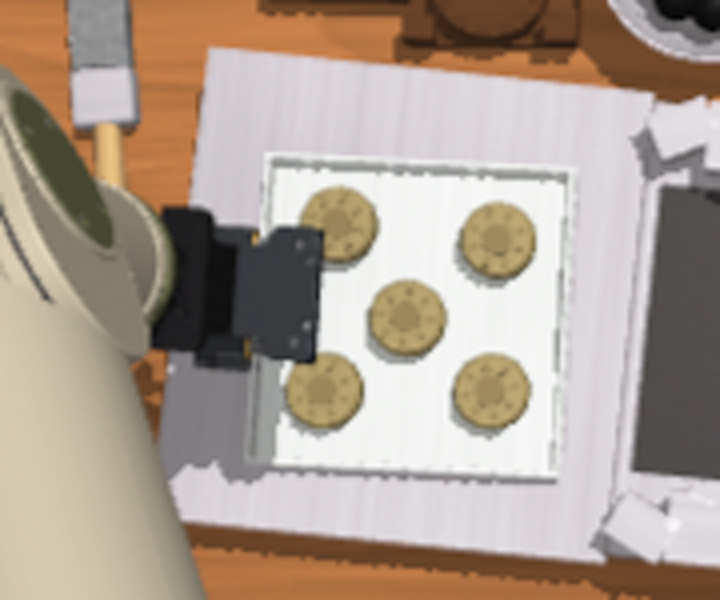

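Still closing, so I'll give it more time.

Call:
{"fn": "arm_command", "kwargs": {"targets": [[255,0,0,0,0,0,0],[255,0,0,0,0,0,0],[255,0,0,0,0,0,0],[255,0,0,0,0,0,0],[255,0,0,0,0,0,0],[255,0,0,0,0,0,0]]}}

```text
time: 3.7
ee_pos: [0.5278, 0.2652, 0.0763]
eef_rot: [-0.485, 0.514, 0.486, 0.515]
ft_force: [-0.1, 0.4, -0.4]
width: 0.0003
```

```bash
python3 - <<'E'
from h import *
st()
M=down(-1.6282+np.pi); M2=down(OV[2]+np.pi)
s=read_state(); cmd=(s['ee_pos'],R.from_quat(s['eef_rot']).as_matrix())
for ox in (-.264,-.24,-.20,-.17,-.01):
    print(ox,ov2w([ox,0,.076])); go(ov2w([ox,0,.0765]),M2,cmd)
E
```

```text
t 3.7 p [0.5278 0.2652 0.0763] F [-0.1  0.4 -0.4] T [ 0.02  0.02 -0.02] w 0.0003 q [-0.7   0.35  0.19  1.71 -0.07  1.09  1.03]
[[ 0.    -0.998  0.058]
 [ 0.001  0.058  0.998]
 [-1.    -0.     0.001]]
-0.264 [0.54319235 0.26038103 0.076     ]
shift mm [ -0.2 -15.7  -3.9] rot [0.0531 0.001  0.0001]
-0.24 [0.5405385  0.23652821 0.076     ]
shift mm [ -0.2 -14.4 -27.9] rot [0.0531 0.001  0.0001]
-0.2 [0.53611542 0.19677351 0.076     ]
shift mm [ -0.2 -12.3 -67.8] rot [0.0531 0.001  0.0001]
-0.17 [0.5327981  0.16695748 0.076     ]
shift mm [ -0.3 -10.7 -97.8] rot [0.0531 0.001  0.0001]
-0.01 [0.51510577 0.00793868 0.076     ]
shift mm [  -0.4   -2.2 -257.6] rot [0.0531 0.001  0.0001]
```

```bash
python3 - <<'E'
from h import *
p=np.array([.5278,.2652,.0763])
for dz in (0,.019,.07,.15):
    q=proj("top",p+[0,0,dz])[0]; print(dz,q,(q-[100,130])*4)
cv2.imwrite("pics/t4.png",camera("top")[:,:,::-1])
crop("t4c","t4",130,170,200,240,8)
E
```

```text
0 [153.3995995  206.16068909] [213.59839798 304.64275635]
0.019 [151.28606993 205.49432549] [205.14427971 301.97730195]
0.07 [145.20650863 203.57753264] [180.82603451 294.31013055]
0.15 [134.2774488  200.13176695] [137.10979521 280.5270678 ]
```

View pics/t4c.png

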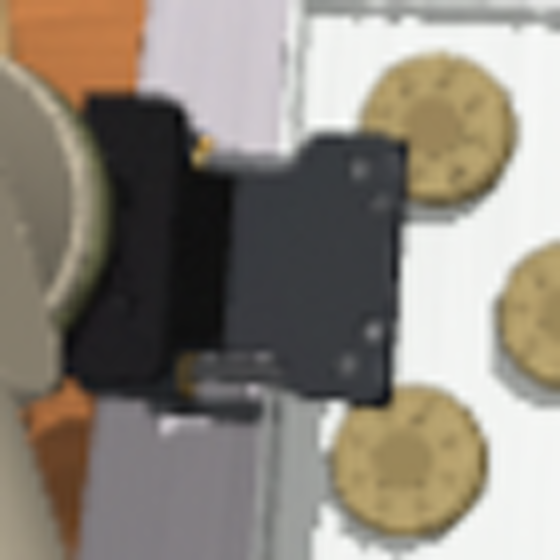

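Call:
{"fn": "arm_command", "kwargs": {"targets": [[255,-6,0,0,0,0,0],[255,-14,0,0,0,0,0],[255,-24,0,0,0,0,0],[255,-36,0,0,0,0,0],[255,-50,0,0,0,0,0],[255,-70,0,0,0,0,0],[255,-90,0,0,0,0,0],[255,-90,0,0,0,0,0]]}}

```text
time: 4.55
ee_pos: [0.5294, 0.2659, 0.1704]
eef_rot: [-0.485, 0.512, 0.485, 0.517]
ft_force: [0.6, -0.4, 0.2]
width: 0.0004
```

```bash
python3 - <<'E'
from h import *
cv2.imwrite("pics/t5.png",camera("top")[:,:,::-1]);cv2.imwrite("pics/s5.png",camera("side")[:,:,::-1]); st()
crop("s5c","s5",100,100,300,250,4)
crop("t5c","t5",100,130,280,280,4)
E
```

```text
t 4.65 p [0.528  0.2652 0.1671] F [-0.1  0.7 -0.7] T [ 0.01  0.04 -0.01] w 0.0003 q [-0.71  0.27  0.2   1.61 -0.06  1.27  1.01]
[[ 0.001 -0.998  0.058]
 [ 0.002  0.058  0.998]
 [-1.    -0.001  0.002]]
```

View pics/s5c.png

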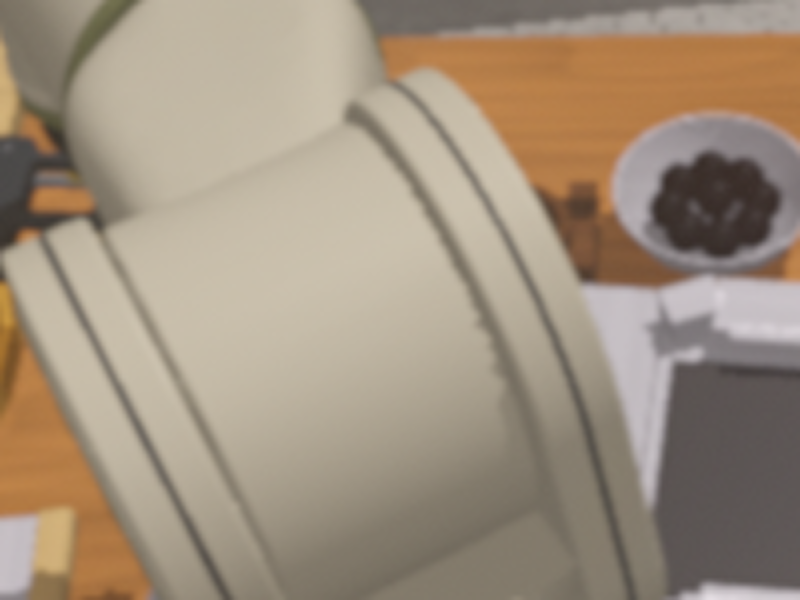

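View pics/t5c.png

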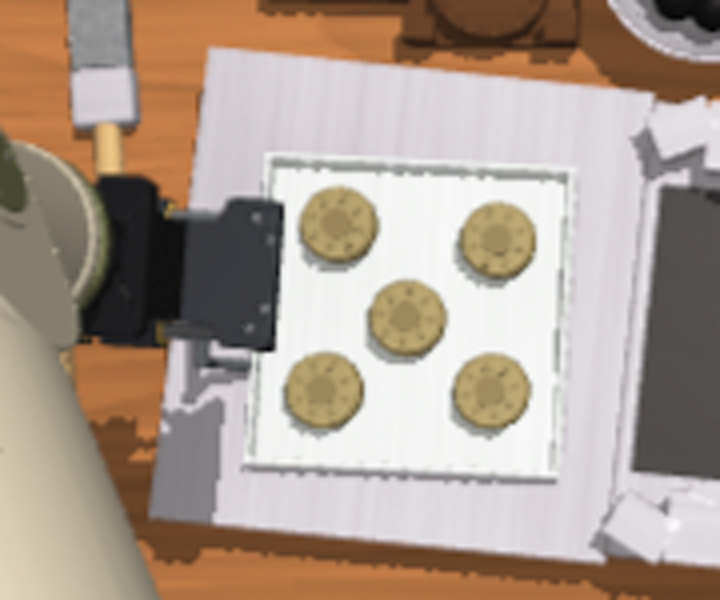

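```bash
python3 - <<'E'
from h import *
p=np.array([.528,.2652,.1671])
for dz in (0,.019,.07,.15,.2):
  for dy in (-.095,0,.095): print(dz,dy,proj("side",p+[0,dy,dz])[0].round(),proj("top",p+[0,dy,dz])[0].round())
print(back("side",[[103,145]],.2),back("side",[[103,145]],.3))
crop("s5d","s5",60,80,260,230,4)
crop("t5d","t5",110,160,190,230,8)
E
```

```text
0 -0.095 [190. 186.] [184. 202.]
0 0 [150. 187.] [143. 203.]
0 0.095 [110. 187.] [101. 203.]
0.019 -0.095 [188. 181.] [182. 202.]
0.019 0 [148. 182.] [140. 202.]
0.019 0.095 [108. 182.] [ 98. 202.]
0.07 -0.095 [185. 167.] [177. 199.]
0.07 0 [143. 168.] [133. 200.]
0.07 0.095 [102. 169.] [ 88. 200.]
0.15 -0.095 [179. 143.] [168. 195.]
0.15 0 [135. 144.] [119. 195.]
0.15 0.095 [ 91. 144.] [ 70. 196.]
0.2 -0.095 [175. 126.] [162. 192.]
0.2 0 [129. 127.] [109. 192.]
0.2 0.095 [ 83. 128.] [ 57. 193.]
[[0.6369982  0.38998323 0.2       ]] [[0.54211136 0.34136364 0.3       ]]
```

View pics/t5d.png

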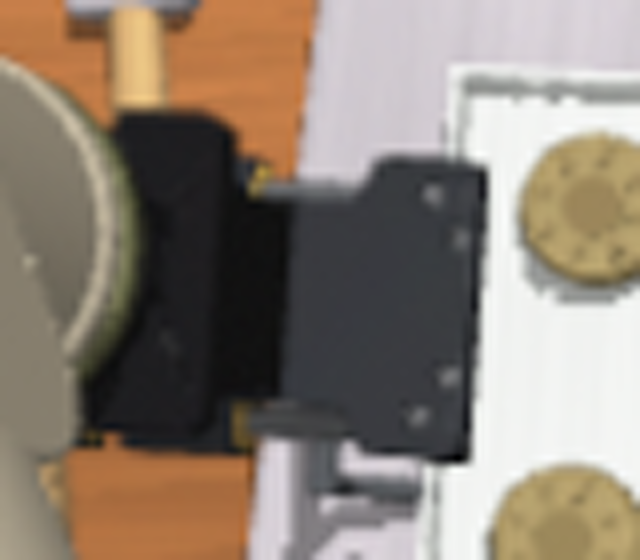

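View pics/s5d.png

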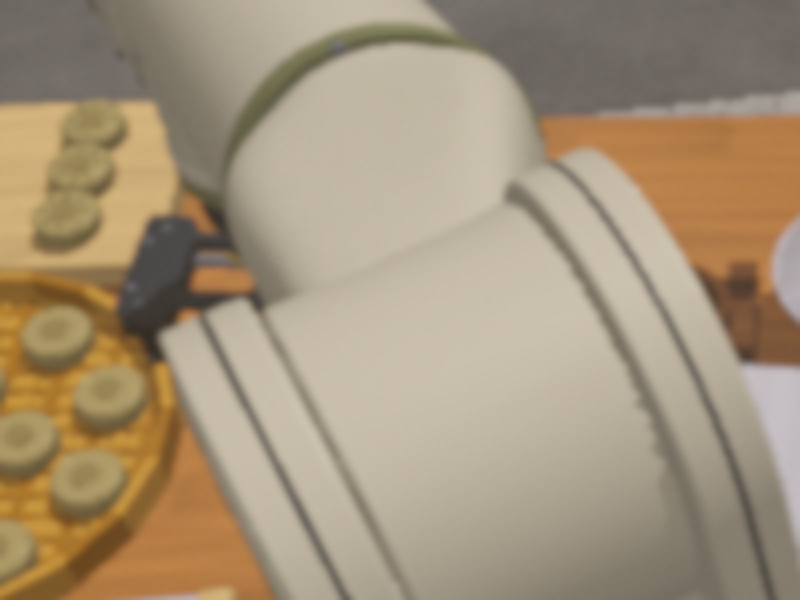

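Tray and handle haven't moved, but the jaws shut on nothing. I'll feel for the bar's height with the shut fingertips.

Call:
{"fn": "arm_command", "kwargs": {"targets": [[255,20,0,0,0,0,0],[255,40,0,0,0,0,0],[255,52,0,0,0,0,0],[255,58,0,0,0,0,0],[255,58,0,0,0,0,0],[255,58,0,0,0,0,0]]}}

```text
time: 5.25
ee_pos: [0.5281, 0.2653, 0.109]
eef_rot: [-0.485, 0.514, 0.486, 0.515]
ft_force: [0.3, 0.0, 0.4]
width: 0.0007
```

Call:
{"fn": "arm_command", "kwargs": {"targets": [[255,2,0,0,0,0,0],[255,4,0,0,0,0,0],[255,6,0,0,0,0,0],[255,6,0,0,0,0,0]]}}

```text
time: 5.65
ee_pos: [0.5276, 0.2652, 0.1021]
eef_rot: [-0.485, 0.514, 0.486, 0.514]
ft_force: [-0.1, -1.2, -0.2]
width: 0.0001
```

Call:
{"fn": "arm_command", "kwargs": {"targets": [[255,2,0,0,0,0,0],[255,4,0,0,0,0,0],[255,4,0,0,0,0,0]]}}

```text
time: 5.95
ee_pos: [0.5276, 0.2651, 0.098]
eef_rot: [-0.485, 0.514, 0.486, 0.514]
ft_force: [-1.0, -0.1, 0.2]
width: 0.0002
```

Call:
{"fn": "arm_command", "kwargs": {"targets": [[255,2,0,0,0,0,0],[255,4,0,0,0,0,0],[255,4,0,0,0,0,0]]}}

```text
time: 6.25
ee_pos: [0.5276, 0.2651, 0.094]
eef_rot: [-0.485, 0.514, 0.486, 0.514]
ft_force: [-0.1, 0.0, 0.4]
width: 0.0007
```

Call:
{"fn": "arm_command", "kwargs": {"targets": [[255,2,0,0,0,0,0],[255,4,0,0,0,0,0],[255,4,0,0,0,0,0]]}}

```text
time: 6.55
ee_pos: [0.5276, 0.2651, 0.09]
eef_rot: [-0.485, 0.514, 0.486, 0.514]
ft_force: [-0.1, 0.3, -0.4]
width: 0.0009
```

Call:
{"fn": "arm_command", "kwargs": {"targets": [[255,2,0,0,0,0,0],[255,4,0,0,0,0,0],[255,4,0,0,0,0,0]]}}

```text
time: 6.85
ee_pos: [0.5276, 0.2651, 0.086]
eef_rot: [-0.485, 0.514, 0.486, 0.514]
ft_force: [-0.5, 0.6, -0.7]
width: 0.0004
```

```bash
python3 - <<'E'
from h import *
cv2.imwrite("pics/t6.png",camera("top")[:,:,::-1]); st()
crop("t6c","t6",110,160,190,230,8)
E
```

```text
t 6.9 p [0.5277 0.2651 0.0862] F [ 0.  -0.3 -0.2] T [-0.02 -0.02  0.04] w 0.0005 q [-0.7   0.34  0.19  1.7  -0.07  1.11  1.02]
[[-0.    -0.998  0.058]
 [ 0.001  0.058  0.998]
 [-1.     0.     0.001]]
```

View pics/t6c.png

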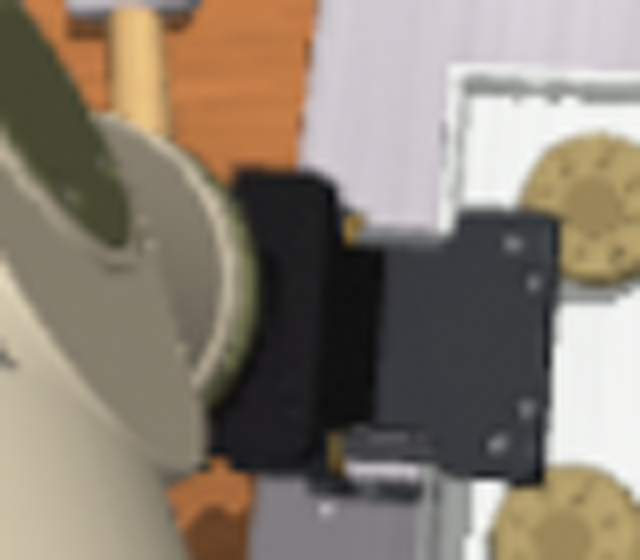

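Call:
{"fn": "arm_command", "kwargs": {"targets": [[255,4,0,0,0,0,0],[255,8,0,0,0,0,0],[255,8,0,0,0,0,0]]}}

```text
time: 7.2
ee_pos: [0.5274, 0.265, 0.0775]
eef_rot: [-0.485, 0.514, 0.486, 0.514]
ft_force: [-0.2, 0.7, 0.3]
width: 0.0002
```

Call:
{"fn": "arm_command", "kwargs": {"targets": [[255,1,0,0,0,0,0],[255,3,0,0,0,0,0],[255,3,0,0,0,0,0]]}}

```text
time: 7.5
ee_pos: [0.5277, 0.2652, 0.0751]
eef_rot: [-0.485, 0.514, 0.486, 0.514]
ft_force: [-0.1, 0.4, -0.3]
width: 0.0003
```

Call:
{"fn": "arm_command", "kwargs": {"targets": [[255,1,0,0,0,0,0],[255,3,0,0,0,0,0],[255,3,0,0,0,0,0]]}}

```text
time: 7.8
ee_pos: [0.5279, 0.2653, 0.0724]
eef_rot: [-0.485, 0.514, 0.486, 0.515]
ft_force: [0.2, -0.4, -0.9]
width: 0.0005
```

Call:
{"fn": "arm_command", "kwargs": {"targets": [[255,1,0,0,0,0,0],[255,3,0,0,0,0,0],[255,3,0,0,0,0,0]]}}

```text
time: 8.1
ee_pos: [0.5282, 0.2666, 0.0714]
eef_rot: [-0.485, 0.513, 0.486, 0.515]
ft_force: [-5.4, -1.1, 17.6]
width: 0.0005
```

```bash
python3 - <<'E'
from h import *
cv2.imwrite("pics/s7.png",camera("side")[:,:,::-1]);cv2.imwrite("pics/t7.png",camera("top")[:,:,::-1]); st()
crop("t7c","t7",110,160,190,230,8)
print(proj("top",[[.395,.2,.045],[.395,.2,.017]]))
E
```

```text
t 8.2 p [0.5281 0.2664 0.0714] F [-6.3 -0.2 17.1] T [-0.1   1.4  -0.01] w 0.0006 q [-0.7   0.35  0.19  1.71 -0.08  1.08  1.03]
[[ 0.001 -0.998  0.057]
 [ 0.003  0.057  0.998]
 [-1.    -0.001  0.003]]
[[181.39666088 258.21404879]
 [183.60184289 257.80571305]]
```

View pics/t7c.png

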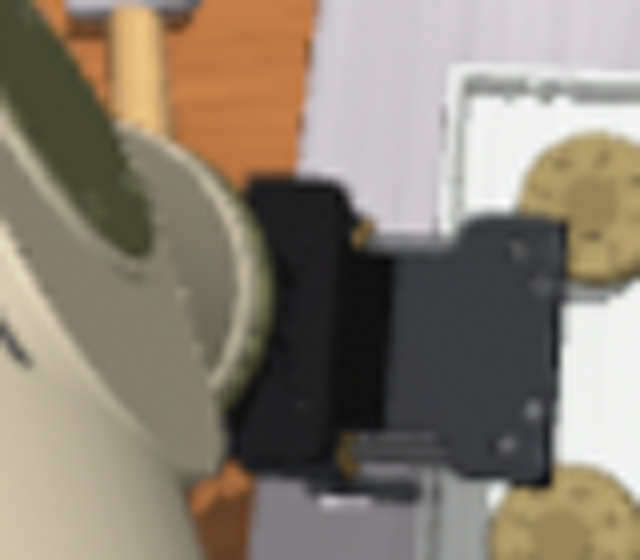

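View pics/s7.png

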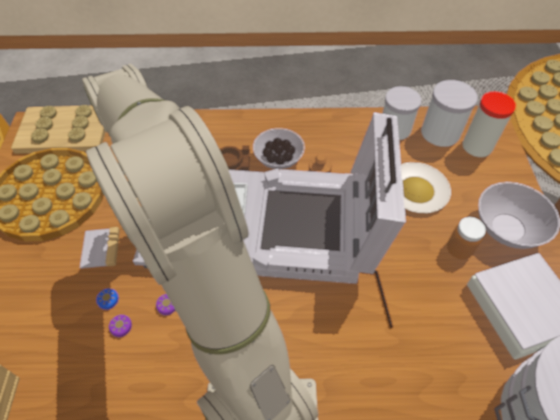

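```bash
python3 - <<'E'
from h import *
crop("s0a","side0",140,160,280,290,5)
crop("s0b","side0",330,100,430,280,4)
E
```

```text
(no output)
```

View pics/s0a.png

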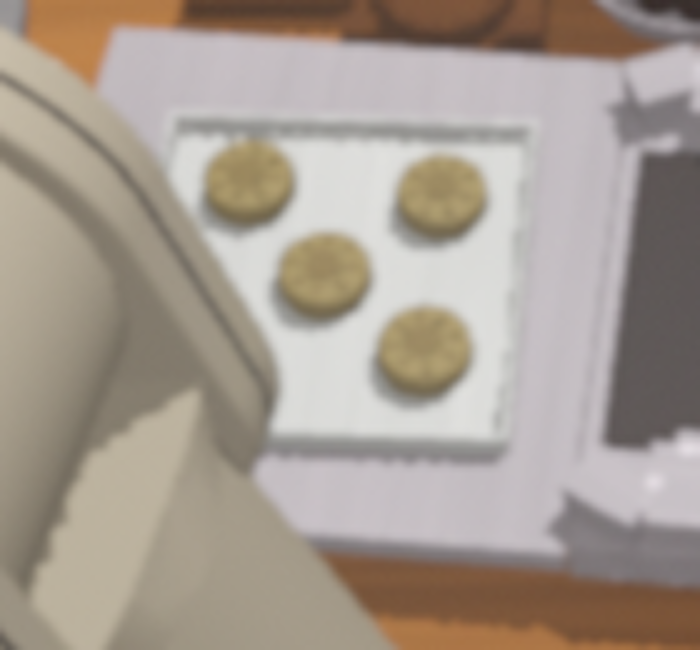

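View pics/s0b.png

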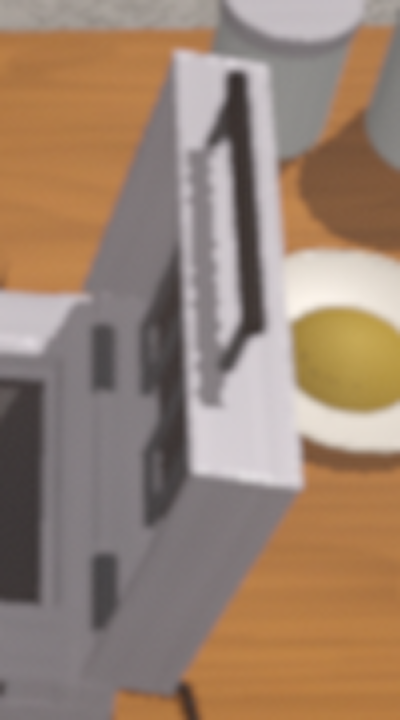

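```bash
python3 - <<'E'
from h import *
def tri(ut,us):
    f=lambda X:np.r_[proj("top",X)[0]-ut,proj("side",X)[0]-us]
    s=least_squares(f,[.5,0,.1]);return s.x.round(4),s.fun.round(1)
T=lambda a:np.array(a)/4+[130,130]
print("TR",tri(T([455,168]),[247,185]))
print("BR",tri(T([437,480]),[241,248]))
print("TL",tri(T([147,155]),[174.4,184]))
H=lambda a:np.array(a)/4+[240,130]
print("h+",tri(H([660,157]),[389.25,118.75]))
print("h-",tri(H([632,525]),[393.75,182]))
K=lambda a:np.array(a)/5+[140,160]
for a,b in (([218,222],[248,172]),([377,238],[442,188]),([288,318],[325,268]),([372,390],[425,340])): print("cake top",tri(T(a),K(b)))
print("shelfTL",tri(T([90,48]),K([112,28])))
E
```

```text
TR (array([0.6173, 0.0384, 0.055 ]), array([-0.3,  0. ,  0.3,  0. ]))
BR (array([0.4148, 0.0496, 0.0619]), array([-0.,  0.,  0.,  0.]))
TL (array([0.6279, 0.2384, 0.0515]), array([ 0.1, -0. , -0.1, -0. ]))
h+ (array([ 0.5718, -0.2896,  0.3381]), array([-0.2,  0. ,  0.2, -0. ]))
h- (array([ 0.3953, -0.2702,  0.3368]), array([-0.2,  0. ,  0.2, -0. ]))
cake top (array([0.5817, 0.1901, 0.0638]), array([-0.1,  0. ,  0.1,  0. ]))
cake top (array([0.5708, 0.0876, 0.0612]), array([ 0.1, -0. , -0.1, -0. ]))
cake top (array([0.5194, 0.145 , 0.0626]), array([-0.1,  0. ,  0.1,  0. ]))
cake top (array([0.4726, 0.091 , 0.0645]), array([-0.1,  0. ,  0.1,  0. ]))
shelfTL (array([0.7009, 0.2799, 0.0444]), array([-0.4,  0. ,  0.5,  0.1]))
```

Call:
{"fn": "arm_command", "kwargs": {"targets": [[255,-10,0,0,0,0,0],[255,-25,0,0,0,0,0],[0,-40,0,0,0,0,0],[0,-40,0,0,0,0,0],[0,-40,0,0,0,0,0],[0,-40,0,0,0,0,0],[0,-40,0,0,0,0,0],[0,-40,0,0,0,0,0],[0,-40,0,0,0,0,0],[0,-40,0,0,0,0,0]]}}

```text
time: 9.2
ee_pos: [0.5277, 0.2651, 0.1092]
eef_rot: [-0.485, 0.514, 0.486, 0.514]
ft_force: [-0.2, -0.1, 0.7]
width: 0.0566
```

Call:
{"fn": "arm_command", "kwargs": {"targets": [[0,0,0,0,0,0,0],[0,0,0,0,0,0,0],[0,0,0,0,0,0,0],[0,10,0,0,0,0,0],[0,20,0,0,0,0,0],[0,30,0,0,0,0,0],[0,34,0,0,0,0,0],[0,34,0,0,0,0,0]]}}

```text
time: 10.0
ee_pos: [0.5272, 0.2649, 0.0742]
eef_rot: [-0.485, 0.515, 0.486, 0.514]
ft_force: [0.5, -0.5, 1.0]
width: 0.0867
```

Call:
{"fn": "arm_command", "kwargs": {"targets": [[0,3,0,0,0,0,0],[0,6,0,0,0,0,0],[0,9,0,0,0,0,0],[0,9,0,0,0,0,0]]}}

```text
time: 10.4
ee_pos: [0.5276, 0.2651, 0.066]
eef_rot: [-0.485, 0.514, 0.486, 0.514]
ft_force: [0.2, 0.1, -0.4]
width: 0.087
```

Call:
{"fn": "arm_command", "kwargs": {"targets": [[0,2,0,0,0,0,0],[0,4,0,0,0,0,0],[0,4,0,0,0,0,0]]}}

```text
time: 10.7
ee_pos: [0.5276, 0.2652, 0.0621]
eef_rot: [-0.485, 0.514, 0.486, 0.514]
ft_force: [-0.9, 0.8, 0.9]
width: 0.0868
```

Call:
{"fn": "arm_command", "kwargs": {"targets": [[0,2,0,0,0,0,0],[0,4,0,0,0,0,0],[0,4,0,0,0,0,0]]}}

```text
time: 11.0
ee_pos: [0.5276, 0.2651, 0.058]
eef_rot: [-0.485, 0.514, 0.486, 0.514]
ft_force: [0.5, 0.3, 0.0]
width: 0.0871
```

Call:
{"fn": "arm_command", "kwargs": {"targets": [[0,2,0,0,0,0,0],[0,4,0,0,0,0,0],[0,4,0,0,0,0,0]]}}

```text
time: 11.3
ee_pos: [0.5276, 0.2651, 0.054]
eef_rot: [-0.485, 0.514, 0.486, 0.514]
ft_force: [0.1, -0.4, 0.2]
width: 0.0873
```

Call:
{"fn": "arm_command", "kwargs": {"targets": [[0,2,0,0,0,0,0],[0,4,0,0,0,0,0],[0,4,0,0,0,0,0]]}}

```text
time: 11.6
ee_pos: [0.5276, 0.2651, 0.05]
eef_rot: [-0.485, 0.514, 0.486, 0.514]
ft_force: [0.9, -0.5, -0.4]
width: 0.0868
```

Call:
{"fn": "arm_command", "kwargs": {"targets": [[255,2,0,0,0,0,0],[255,2,0,0,0,0,0],[255,2,0,0,0,0,0],[255,2,0,0,0,0,0],[255,2,0,0,0,0,0],[255,2,0,0,0,0,0],[255,2,0,0,0,0,0],[255,2,0,0,0,0,0],[255,2,0,0,0,0,0],[255,2,0,0,0,0,0]]}}

```text
time: 12.6
ee_pos: [0.5278, 0.2652, 0.0483]
eef_rot: [-0.485, 0.514, 0.486, 0.515]
ft_force: [-0.3, 0.4, -0.7]
width: 0.0152
```

Call:
{"fn": "arm_command", "kwargs": {"targets": [[255,0,0,0,0,0,0],[255,0,0,0,0,0,0],[255,0,0,0,0,0,0],[255,0,0,0,0,0,0],[255,0,0,0,0,0,0]]}}

```text
time: 13.1
ee_pos: [0.5278, 0.2653, 0.0484]
eef_rot: [-0.485, 0.514, 0.486, 0.515]
ft_force: [0.6, 0.2, -1.0]
width: 0.0091
```

```bash
python3 - <<'E'
from h import *
cv2.imwrite("pics/t8.png",camera("top")[:,:,::-1]); st()
crop("t8c","t8",100,130,280,280,4)
E
```

```text
t 13.15 p [0.5278 0.2653 0.0484] F [ 0.7  0.8 -0.6] T [ 0.14 -0.   -0.02] w 0.0094 q [-0.69  0.38  0.19  1.73 -0.08  1.04  1.03]
[[ 0.    -0.998  0.058]
 [ 0.001  0.058  0.998]
 [-1.    -0.     0.001]]
```

View pics/t8c.png

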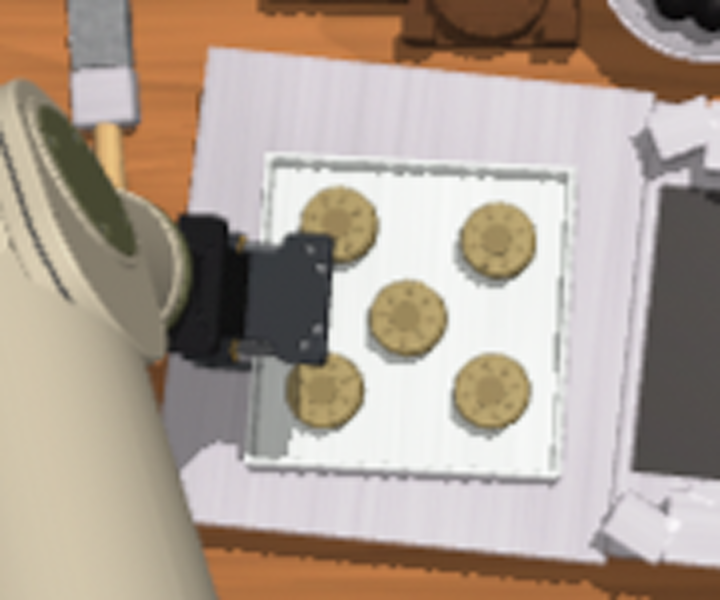

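Call:
{"fn": "arm_command", "kwargs": {"targets": [[255,0,-1,-2,0.005,0,0],[255,0,-2.5,-5,0.011,0,0],[255,0,-4,-9,0.017,0,0],[255,0,-6,-13,0.024,0,0],[255,0,-8,-17,0.031,0,0],[255,0,-10,-21,0.038,0,0],[255,0,-12,-25,0.045,0,0],[255,0,-13,-29,0.05,0,0],[255,0,-14,-32,0.053,0,0],[255,0,-14,-33,0.053,0,0]]}}

```text
time: 14.15
ee_pos: [0.5401, 0.231, 0.0484]
eef_rot: [-0.471, 0.527, 0.472, 0.527]
ft_force: [0.3, 2.8, -0.2]
width: 0.0091
```

```bash
python3 - <<'E'
from h import *
cv2.imwrite("pics/t9.png",camera("top")[:,:,::-1]); st()
crop("t9c","t9",130,130,330,280,4)
M2=down(OV[2]+np.pi)
for ox in (-.235,-.17,-.03,-.01,-.005): go(ov2w([ox,0,.0484]),M2)
E
```

```text
t 14.2 p [0.5401 0.2309 0.0484] F [-0.1  1.   0.7] T [ 0.08 -0.11 -0.07] w 0.0093 q [-0.65  0.37  0.21  1.74 -0.09  1.04  1.05]
[[ 0.    -0.994  0.111]
 [ 0.001  0.111  0.994]
 [-1.    -0.     0.001]]
shift mm [-0.   0.2  0.6] rot [-0.0005  0.0009  0.0004]
shift mm [ -0.1   0.2 -64.4] rot [-0.0005  0.0009  0.0004]
shift mm [-2.000e-01  1.000e-01 -2.044e+02] rot [-0.0005  0.0009  0.0004]
shift mm [-2.000e-01  1.000e-01 -2.244e+02] rot [-0.0005  0.0009  0.0004]
shift mm [-2.000e-01  1.000e-01 -2.294e+02] rot [-0.0005  0.0009  0.0004]
```

View pics/t9c.png

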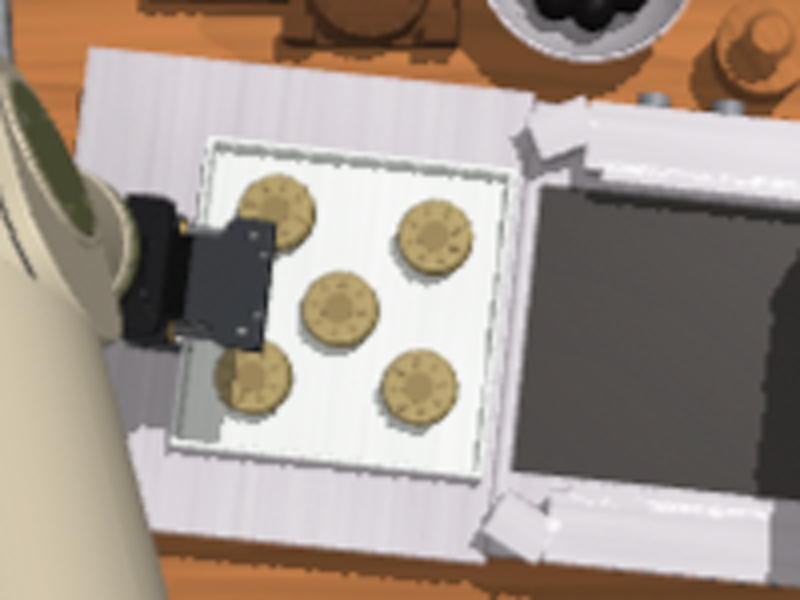

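Call:
{"fn": "arm_command", "kwargs": {"targets": [[255,0,0,-3,0,0,0],[255,0,0,-8,0,0,0],[255,0,0,-14,0,0,0],[255,0,0,-21,0,0,0],[255,0,0,-28,0,0,0],[255,0,0,-35,0,0,0],[255,0,0,-42,0,0,0],[255,0,0,-48,0,0,0],[255,0,0,-53,0,0,0],[255,0,0,-55,0,0,0]]}}

```text
time: 15.2
ee_pos: [0.5338, 0.1762, 0.0483]
eef_rot: [-0.471, 0.527, 0.472, 0.527]
ft_force: [0.2, 3.8, 0.2]
width: 0.0092
```

```bash
python3 - <<'E'
from h import *
cv2.imwrite("pics/t10.png",camera("top")[:,:,::-1]); st()
crop("t10c","t10",150,130,350,280,4)
M2=down(OV[2]+np.pi)
for ox in (-.17,-.03,-.01,-.005): go(ov2w([ox,0,.0484]),M2)
E
```

```text
t 15.25 p [0.5338 0.176  0.0483] F [-0.3 -0.8  2.6] T [-0.03  0.11  0.02] w 0.0093 q [-0.6   0.32  0.23  1.81 -0.09  1.02  1.13]
[[ 0.    -0.994  0.111]
 [ 0.001  0.111  0.994]
 [-1.    -0.     0.001]]
shift mm [-0.1  0.  -9.1] rot [-0.0007  0.0009  0.0001]
shift mm [-2.000e-01 -1.000e-01 -1.491e+02] rot [-0.0007  0.0009  0.0001]
shift mm [-2.000e-01 -1.000e-01 -1.691e+02] rot [-0.0007  0.0009  0.0001]
shift mm [-2.000e-01 -1.000e-01 -1.741e+02] rot [-0.0007  0.0009  0.0001]
```

View pics/t10c.png

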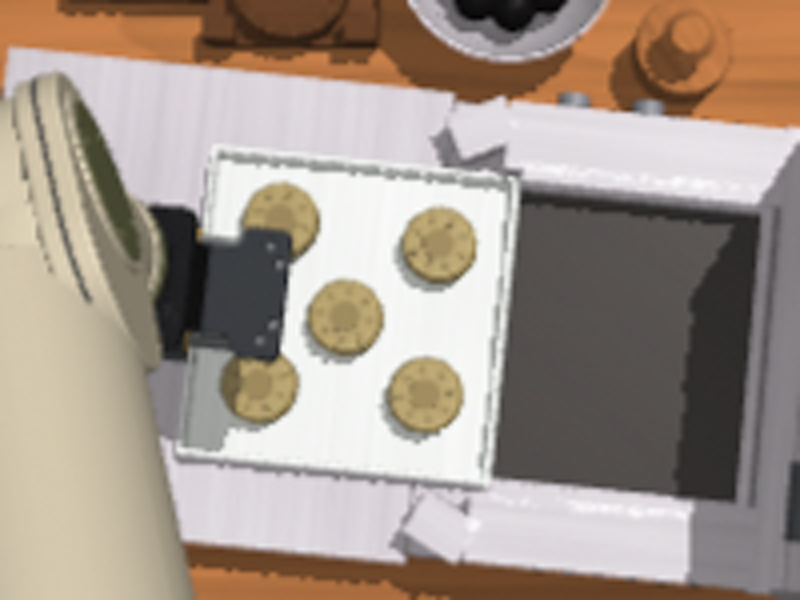

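Aligned between the rails, so I'll carry on in.

Call:
{"fn": "arm_command", "kwargs": {"targets": [[255,0,0,-3,0,0,0],[255,0,0,-8,0,0,0],[255,0,0,-14,0,0,0],[255,0,0,-21,0,0,0],[255,0,0,-28,0,0,0],[255,0,0,-35,0,0,0],[255,0,0,-42,0,0,0],[255,0,0,-48,0,0,0],[255,0,0,-53,0,0,0],[255,0,0,-55,0,0,0]]}}

```text
time: 16.25
ee_pos: [0.5278, 0.1216, 0.0483]
eef_rot: [-0.471, 0.527, 0.472, 0.527]
ft_force: [0.9, 4.3, 2.6]
width: 0.0094
```

Call:
{"fn": "arm_command", "kwargs": {"targets": [[255,0,0,-6,0,0,0],[255,0,0,-13,0,0,0],[255,0,0,-20,0,0,0],[255,0,0,-28,0,0,0],[255,0,0,-36,0,0,0],[255,0,0,-44,0,0,0],[255,0,0,-51,0,0,0],[255,0,0,-57,0,0,0],[255,0,0,-63,0,0,0],[255,0,0,-68,0,0,0]]}}

```text
time: 17.25
ee_pos: [0.5202, 0.0542, 0.0483]
eef_rot: [-0.471, 0.527, 0.472, 0.527]
ft_force: [0.6, 5.6, 5.4]
width: 0.0092
```

```bash
python3 - <<'E'
from h import *
cv2.imwrite("pics/t11.png",camera("top")[:,:,::-1]); st()
crop("t11c","t11",180,130,380,280,4)
M2=down(OV[2]+np.pi)
for ox in (-.03,-.01,-.005): go(ov2w([ox,0,.0484]),M2)
E
```

```text
t 17.3 p [0.5202 0.0532 0.0483] F [0.5 4.3 5.2] T [ 0.88 -0.02 -0.04] w 0.0097 q [-0.45  0.25  0.3   1.91 -0.09  1.    1.34]
[[ 0.    -0.994  0.112]
 [ 0.001  0.112  0.994]
 [-1.    -0.     0.001]]
shift mm [ -0.2   0.  -25.5] rot [-0.001   0.0009  0.0002]
shift mm [ -0.2  -0.  -45.5] rot [-0.001   0.0009  0.0002]
shift mm [ -0.2  -0.  -50.5] rot [-0.001   0.0009  0.0002]
```

View pics/t11c.png

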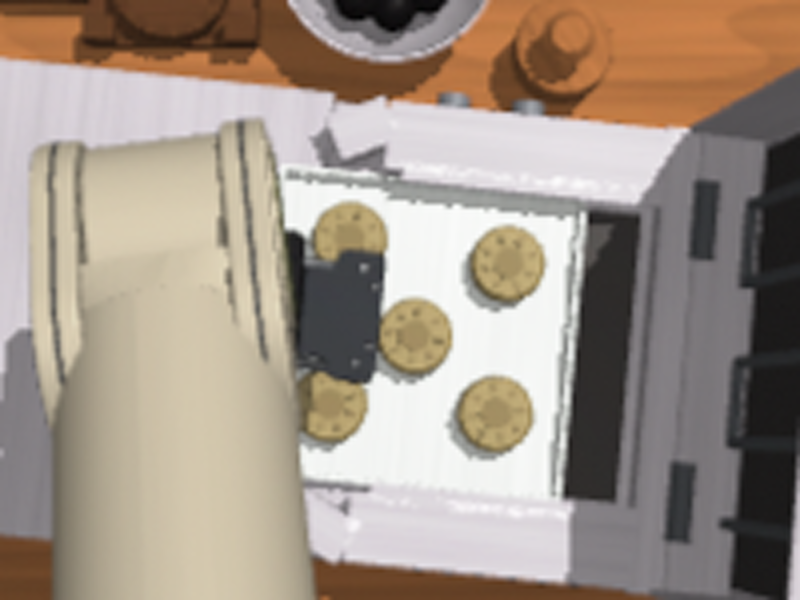

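Call:
{"fn": "arm_command", "kwargs": {"targets": [[255,0,0,-4,0,0,0],[255,0,0,-9,0,0,0],[255,0,0,-15,0,0,0],[255,0,0,-21,0,0,0],[255,0,0,-27,0,0,0],[255,0,0,-32,0,0,0],[255,0,0,-35,0,0,0],[255,0,0,-36,0,0,0]]}}

```text
time: 18.1
ee_pos: [0.5162, 0.0184, 0.0483]
eef_rot: [-0.471, 0.527, 0.472, 0.527]
ft_force: [-0.2, 5.0, 5.1]
width: 0.0091
```

Call:
{"fn": "arm_command", "kwargs": {"targets": [[255,0,0,-1,0,0,0],[255,0,0,-2,0,0,0],[255,0,0,-3,0,0,0],[255,0,0,-3,0,0,0]]}}

```text
time: 18.5
ee_pos: [0.5159, 0.0157, 0.0483]
eef_rot: [-0.471, 0.527, 0.472, 0.527]
ft_force: [0.6, 4.8, 6.6]
width: 0.0089
```

Call:
{"fn": "arm_command", "kwargs": {"targets": [[255,0,0,-1,0,0,0],[255,0,0,-2,0,0,0],[255,0,0,-3,0,0,0],[255,0,0,-3,0,0,0]]}}

```text
time: 18.9
ee_pos: [0.5156, 0.0127, 0.0482]
eef_rot: [-0.471, 0.527, 0.472, 0.527]
ft_force: [-0.1, 5.0, 6.0]
width: 0.0092
```

Call:
{"fn": "arm_command", "kwargs": {"targets": [[255,0,0,-1,0,0,0],[255,0,0,-2,0,0,0],[255,0,0,-3,0,0,0],[255,0,0,-3,0,0,0]]}}

```text
time: 19.3
ee_pos: [0.5153, 0.0097, 0.0483]
eef_rot: [-0.471, 0.527, 0.472, 0.527]
ft_force: [0.6, 5.0, 5.8]
width: 0.0092
```

Call:
{"fn": "arm_command", "kwargs": {"targets": [[255,0,0,-1,0,0,0],[255,0,0,-2,0,0,0],[255,0,0,-2,0,0,0]]}}

```text
time: 19.6
ee_pos: [0.5151, 0.0081, 0.0483]
eef_rot: [-0.471, 0.526, 0.472, 0.527]
ft_force: [-0.0, 6.7, 5.6]
width: 0.0095
```

Call:
{"fn": "arm_command", "kwargs": {"targets": [[255,0,0,-1,0,0,0],[255,0,0,-2,0,0,0],[255,0,0,-2,0,0,0]]}}

```text
time: 19.9
ee_pos: [0.5157, 0.0078, 0.0483]
eef_rot: [-0.472, 0.525, 0.472, 0.528]
ft_force: [5.5, 11.6, 1.5]
width: 0.0087
```

Call:
{"fn": "arm_command", "kwargs": {"targets": [[255,0,0,1,0,0,0],[255,0,0,1,0,0,0],[0,0,0,1,0,0,0],[0,0,0,1,0,0,0],[0,0,0,1,0,0,0],[0,0,0,1,0,0,0],[0,0,0,1,0,0,0],[0,0,0,1,0,0,0],[0,0,0,1,0,0,0],[0,0,0,1,0,0,0]]}}

```text
time: 20.9
ee_pos: [0.5149, 0.0068, 0.0481]
eef_rot: [-0.471, 0.527, 0.472, 0.527]
ft_force: [0.3, -0.2, -0.1]
width: 0.065
```

Call:
{"fn": "arm_command", "kwargs": {"targets": [[0,-10,0,0,0,0,0],[0,-25,0,0,0,0,0],[0,-50,0,0,0,0,0],[0,-80,0,0,0,0,0],[0,-115,0,0,0,0,0],[0,-155,0,0,0,0,0],[0,-195,0,0,0,0,0],[0,-230,0,0,0,0,0],[0,-260,0,20,0,0,0],[0,-280,0,40,0,0,0]]}}

```text
time: 21.9
ee_pos: [0.5195, 0.0462, 0.3316]
eef_rot: [-0.471, 0.526, 0.471, 0.529]
ft_force: [0.4, 0.5, -0.1]
width: 0.0866
```

```bash
python3 - <<'E'
from h import *
cv2.imwrite("pics/t12.png",camera("top")[:,:,::-1]); cv2.imwrite("pics/s12.png",camera("side")[:,:,::-1]);st()
crop("t12c","t12",180,130,380,280,4)
crop("s12c","s12",220,100,420,280,4)
E
```

```text
t 22.0 p [0.5201 0.0493 0.3315] F [-1.1  0.8 -0.1] T [-0.02  0.02 -0.  ] w 0.0871 q [-0.47  0.05  0.3   1.51 -0.02  1.58  1.3 ]
[[ 0.005 -0.994  0.107]
 [ 0.003  0.107  0.994]
 [-1.    -0.004  0.004]]
```

View pics/t12c.png

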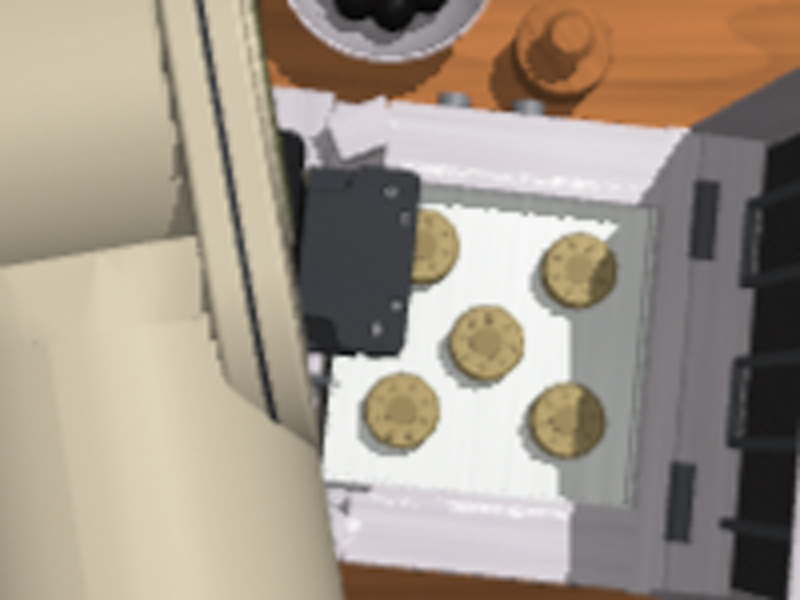

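View pics/s12c.png

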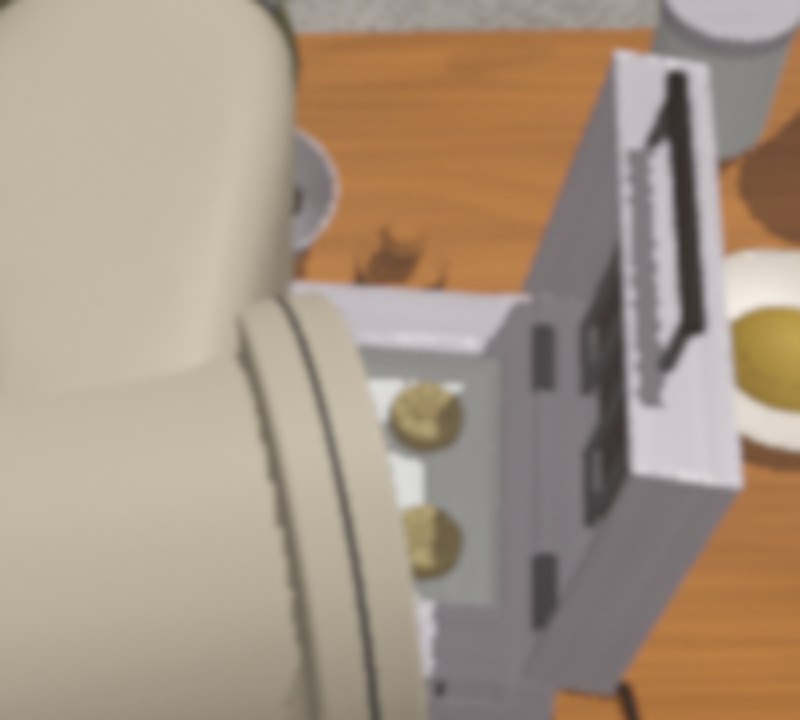

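Call:
{"fn": "arm_command", "kwargs": {"targets": [[0,-20,0,0,0,0,0],[0,-45,0,-10,0,0,0],[0,-65,0,-30,0,0,0],[0,-70,0,-60,0,0,0],[0,-70,0,-95,0,0,0],[0,-70,0,-130,0,0,0],[0,-70,0,-165,0,0,0],[0,-70,0,-195,0,0,0],[0,-70,0,-210,0,0,0],[0,-70,0,-210,0,0,0]]}}

```text
time: 23.0
ee_pos: [0.4947, -0.1656, 0.3979]
eef_rot: [-0.47, 0.528, 0.47, 0.528]
ft_force: [-0.1, 0.5, 0.5]
width: 0.0869
```

```bash
python3 - <<'E'
from h import *
st()
M2=down(OV[2]+np.pi)
go([.4835,-.2800,.39],M2)
E
```

```text
t 23.0 p [ 0.4947 -0.1656  0.3979] F [-0.1  0.5  0.5] T [ 0.06 -0.01 -0.05] w 0.0869 q [-0.24  0.07  0.51  1.37 -0.03  1.72  1.72]
[[-0.    -0.993  0.116]
 [ 0.     0.116  0.993]
 [-1.     0.     0.   ]]
shift mm [   7.8   -2.1 -114.9] rot [-0.0051  0.0004 -0.0003]
```

Call:
{"fn": "arm_command", "kwargs": {"targets": [[0,0,0,-15,0,0,0],[0,0,0,-35,0,0,0],[0,0,-1,-60,0,0,0],[0,0,-2,-82,0,0,0],[0,0,-2,-100,0,0,0],[0,4,-2,-111,0,0,0],[0,8,-2,-115,0,0,0],[0,8,-2,-115,0,0,0],[0,8,-2,-115,0,0,0]]}}

```text
time: 23.9
ee_pos: [0.4856, -0.2758, 0.3896]
eef_rot: [-0.471, 0.526, 0.472, 0.527]
ft_force: [-0.2, -0.6, -1.0]
width: 0.0868
```

```bash
python3 - <<'E'
from h import *
cv2.imwrite("pics/t13.png",camera("top")[:,:,::-1]); cv2.imwrite("pics/s13.png",camera("side")[:,:,::-1]);st()
M2=down(OV[2]+np.pi)
go([.4835,-.2800,.39],M2)
crop("t13c","t13",230,130,430,280,4)
crop("s13c","s13",280,80,450,240,4)
E
```

```text
t 24.0 p [ 0.4857 -0.276   0.3899] F [-0.4  1.1 -0.3] T [0.02 0.01 0.  ] w 0.0869 q [-0.08  0.17  0.62  1.3  -0.1   1.71  1.98]
[[ 0.    -0.994  0.109]
 [ 0.001  0.109  0.994]
 [-1.    -0.     0.001]]
shift mm [-0.1  1.7 -4.2] rot [0.0014 0.0014 0.0003]
```

View pics/t13c.png

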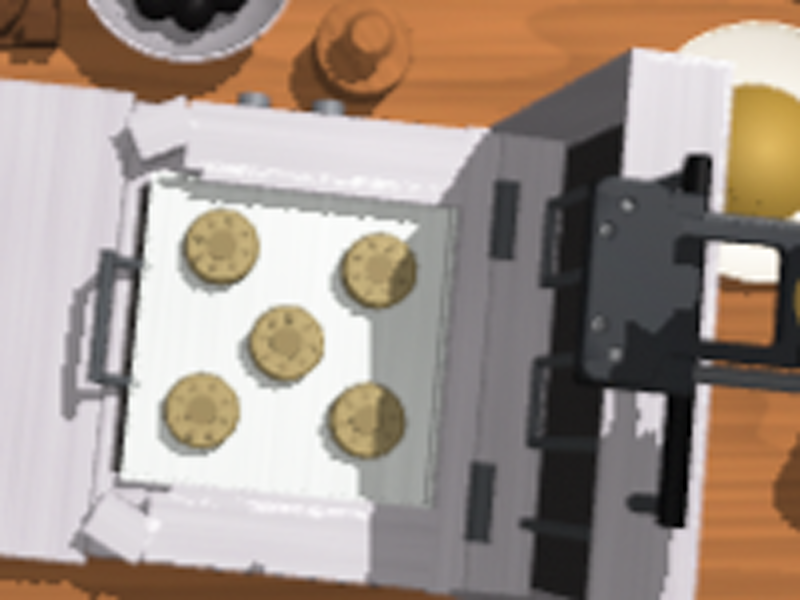

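View pics/s13c.png

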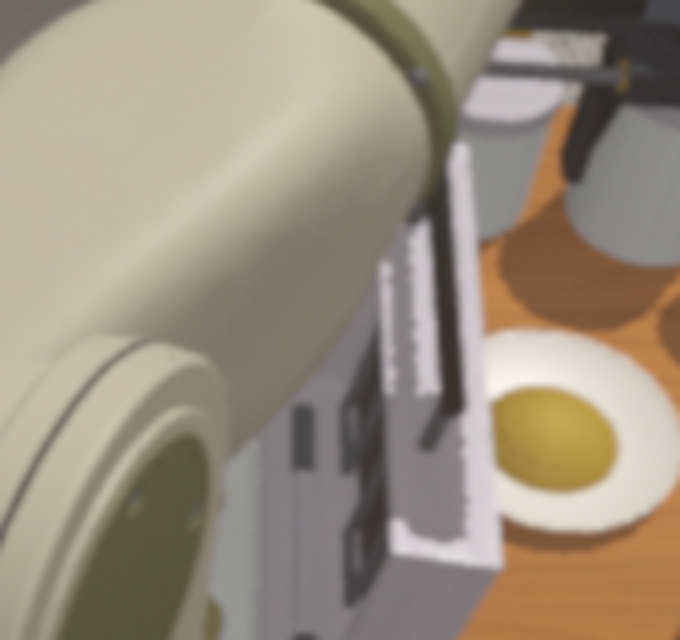

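```bash
python3 - <<'E'
from h import *
for z in (.36,.39,.418,.44):
  for d in (-.0435,-.0585):
    print(z,d,((proj("side",np.array([.4857,-.276,0])+np.array([.109,.994,0])*d+[0,0,z])[0]-[280,80])*4).round())
K=h=None
# check tray pose in top
c=lambda a:np.array(a)/4+[230,130]
print(OV)
tr,r=fit("top",[[-.1,.1,.015],[-.1,-.1,.015],[-.122,.04,.05],[-.122,-.04,.05]],c([[150,180],[120,482],[103,255],[95,382]]),.045,[.5,-.1,-1.68]);print(tr,r.round(1).tolist(), rz(-OV[2])@np.array([tr[0]-OV[0],tr[1]-OV[1],0]),tr[2]-OV[2])
E
```

```text
0.36 -0.0435 [532. 247.]
0.36 -0.0585 [562. 249.]
0.39 -0.0435 [546. 205.]
0.39 -0.0585 [576. 207.]
0.418 -0.0435 [559. 164.]
0.418 -0.0585 [591. 166.]
0.44 -0.0435 [571. 131.]
0.44 -0.0585 [602. 133.]
[ 0.514  -0.002  -1.6816]
[ 0.50158168 -0.1131213  -1.67420561] [[-0.1, -1.2], [-0.0, 0.2], [0.6, 0.5], [-0.5, 0.5]] [ 1.11813037e-01 -5.46997097e-05  0.00000000e+00] 0.00739438972069939
```

Call:
{"fn": "arm_command", "kwargs": {"targets": [[0,0,1,-4,0,0,0],[0,10,2,-4,0,0,0],[0,22,2,-4,0,0,0],[0,36,2,-4,0,0,0],[0,50,2,-4,0,0,0],[0,64,2,-4,0,0,0],[0,76,2,-4,0,0,0],[0,84,2,-4,0,0,0],[0,88,2,-4,0,0,0],[0,88,2,-4,0,0,0]]}}

```text
time: 25.0
ee_pos: [0.4828, -0.2806, 0.3014]
eef_rot: [-0.471, 0.527, 0.472, 0.527]
ft_force: [-0.3, 0.6, -0.2]
width: 0.0869
```

Call:
{"fn": "arm_command", "kwargs": {"targets": [[0,4,0,0,0,0,0],[0,9,0,0,0,0,0],[0,9,0,0,0,0,0]]}}

```text
time: 25.3
ee_pos: [0.4827, -0.2805, 0.2922]
eef_rot: [-0.471, 0.527, 0.472, 0.527]
ft_force: [0.1, 0.0, 0.3]
width: 0.087
```

Call:
{"fn": "arm_command", "kwargs": {"targets": [[255,0,0,0,0,0,0],[255,0,0,0,0,0,0],[255,0,0,0,0,0,0],[255,0,0,0,0,0,0],[255,0,0,0,0,0,0],[255,0,0,0,0,0,0],[255,0,0,0,0,0,0],[255,0,0,0,0,0,0],[255,0,0,0,0,0,0],[255,0,0,0,0,0,0]], "newtons": 15}}

```text
time: 26.3
ee_pos: [0.4831, -0.2793, 0.2927]
eef_rot: [-0.471, 0.526, 0.473, 0.527]
ft_force: [-1.6, 16.1, 3.2]
width: 0.0153
```

Call:
{"fn": "arm_command", "kwargs": {"targets": [[255,0,0,0,0,0,0],[255,0,0,0,0,0,0],[255,0,0,0,0,0,0],[255,0,0,0,0,0,0]]}}

```text
time: 26.7
ee_pos: [0.4832, -0.2785, 0.2927]
eef_rot: [-0.471, 0.526, 0.473, 0.527]
ft_force: [-2.6, 7.7, 2.3]
width: 0.0139
```

```bash
python3 - <<'E'
from h import *
cv2.imwrite("pics/t14.png",camera("top")[:,:,::-1]); st()
crop("t14c","t14",230,130,430,280,4)
E
```

```text
t 26.75 p [ 0.4832 -0.2785  0.2927] F [-1.   7.5  2.1] T [1.58 0.34 0.01] w 0.0134 q [-0.08  0.16  0.6   1.51 -0.09  1.51  1.98]
[[-0.    -0.994  0.108]
 [ 0.004  0.108  0.994]
 [-1.     0.001  0.004]]
```

View pics/t14c.png

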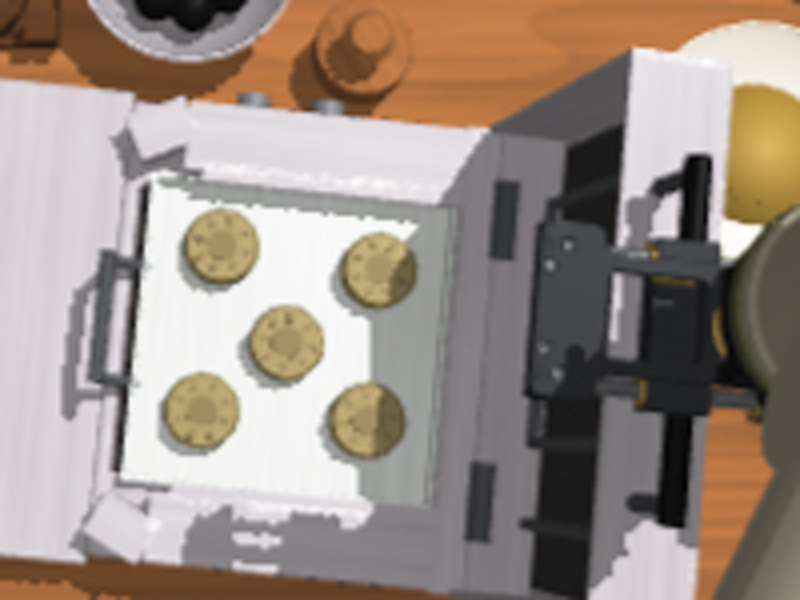

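```bash
python3 - <<'E'
from h import *
b=lambda t:np.array([.225-.267*np.cos(t)+.02*np.sin(t), .075+.267*np.sin(t)+.02*np.cos(t)])
th=1.7
segs=[[1.69,1.675,1.655,1.63,1.605,1.58,1.555,1.53,1.51,1.50]]+[list(np.round(1.5-.2*k-np.array([.01,.03,.05,.075,.1,.125,.15,.17,.19,.2]),3)) for k in range(5)]
for s in segs:
    o=b(th); print(th,"->",s[-1]); print([[255,round(-(b(t)-o)[1]*1000,1),0,round(-(b(t)-o)[0]*1000,1),0,0,0] for t in s]); th=s[-1]
E
```

```text
1.7 -> 1.5
[[255, np.float64(-0.5), 0, np.float64(2.6), 0, 0, 0], [255, np.float64(-1.3), 0, np.float64(6.6), 0, 0, 0], [255, np.float64(-2.2), 0, np.float64(11.8), 0, 0, 0], [255, np.float64(-3.2), 0, np.float64(18.5), 0, 0, 0], [255, np.float64(-4.0), 0, np.float64(25.1), 0, 0, 0], [255, np.float64(-4.6), 0, np.float64(31.8), 0, 0, 0], [255, np.float64(-5.1), 0, np.float64(38.5), 0, 0, 0], [255, np.float64(-5.4), 0, np.float64(45.1), 0, 0, 0], [255, np.float64(-5.5), 0, np.float64(50.5), 0, 0, 0], [255, np.float64(-5.5), 0, np.float64(53.2), 0, 0, 0]]
1.5 -> 1.3
[[255, np.float64(0.0), 0, np.float64(2.7), 0, 0, 0], [255, np.float64(0.1), 0, np.float64(8.0), 0, 0, 0], [255, np.float64(0.3), 0, np.float64(13.4), 0, 0, 0], [255, np.float64(0.7), 0, np.float64(20.1), 0, 0, 0], [255, np.float64(1.2), 0, np.float64(26.7), 0, 0, 0], [255, np.float64(2.0), 0, np.float64(33.4), 0, 0, 0], [255, np.float64(2.8), 0, np.float64(40.0), 0, 0, 0], [255, np.float64(3.7), 0, np.float64(45.3), 0, 0, 0], [255, np.float64(4.6), 0, np.float64(50.6), 0, 0, 0], [255, np.float64(5.1), 0, np.float64(53.2), 
[... 1532 characters left out ...]
6), 0, np.float64(35.3), 0, 0, 0], [255, np.float64(32.4), 0, np.float64(39.1), 0, 0, 0], [255, np.float64(34.3), 0, np.float64(41.0), 0, 0, 0]]
0.7 -> 0.5
[[255, np.float64(1.9), 0, np.float64(1.9), 0, 0, 0], [255, np.float64(5.8), 0, np.float64(5.5), 0, 0, 0], [255, np.float64(9.8), 0, np.float64(9.1), 0, 0, 0], [255, np.float64(14.9), 0, np.float64(13.5), 0, 0, 0], [255, np.float64(20.0), 0, np.float64(17.7), 0, 0, 0], [255, np.float64(25.3), 0, np.float64(21.9), 0, 0, 0], [255, np.float64(30.7), 0, np.float64(25.8), 0, 0, 0], [255, np.float64(35.1), 0, np.float64(28.9), 0, 0, 0], [255, np.float64(39.5), 0, np.float64(31.9), 0, 0, 0], [255, np.float64(41.7), 0, np.float64(33.4), 0, 0, 0]]
```

Call:
{"fn": "arm_command", "kwargs": {"targets": [[255,-0.5,0,2.5,0,0,0],[255,-1.5,0,6.5,0,0,0],[255,-2,0,12,0,0,0],[255,-3,0,18.5,0,0,0],[255,-4,0,25,0,0,0],[255,-4.5,0,32,0,0,0],[255,-5,0,38.5,0,0,0],[255,-5.5,0,45,0,0,0],[255,-5.5,0,50.5,0,0,0],[255,-5.5,0,53,0,0,0]]}}

```text
time: 27.75
ee_pos: [0.489, -0.2273, 0.2989]
eef_rot: [-0.472, 0.526, 0.472, 0.527]
ft_force: [-0.1, -1.3, 5.1]
width: 0.0134
```

```bash
python3 - <<'E'
from h import *
cv2.imwrite("pics/t15.png",camera("top")[:,:,::-1]); st()
crop("t15c","t15",230,130,430,280,4)
E
```

```text
t 27.8 p [ 0.489  -0.2272  0.2988] F [ 0.5 -0.4  6.1] T [-0.39 -0.03 -0.06] w 0.0135 q [-0.16  0.1   0.56  1.54 -0.05  1.52  1.86]
[[ 0.001 -0.994  0.11 ]
 [ 0.001  0.11   0.994]
 [-1.    -0.001  0.001]]
```

View pics/t15c.png

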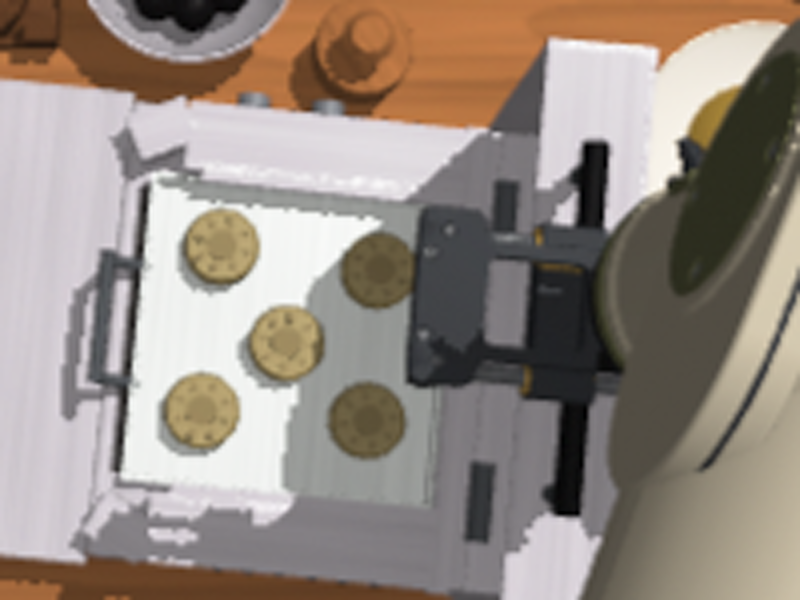

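Call:
{"fn": "arm_command", "kwargs": {"targets": [[255,0,0,2.5,0,0,0],[255,0,0,8,0,0,0],[255,0.5,0,13.5,0,0,0],[255,0.5,0,20,0,0,0],[255,1,0,26.5,0,0,0],[255,2,0,33.5,0,0,0],[255,3,0,40,0,0,0],[255,3.5,0,45.5,0,0,0],[255,4.5,0,50.5,0,0,0],[255,5,0,53,0,0,0]]}}

```text
time: 28.8
ee_pos: [0.4947, -0.1746, 0.2931]
eef_rot: [-0.471, 0.526, 0.472, 0.527]
ft_force: [3.7, -2.3, -0.8]
width: 0.0131
```

Call:
{"fn": "arm_command", "kwargs": {"targets": [[255,0.5,0,2.5,0,0,0],[255,1.5,0,8,0,0,0],[255,3,0,13,0,0,0],[255,4.5,0,19.5,0,0,0],[255,6.5,0,26,0,0,0],[255,8.5,0,32.5,0,0,0],[255,10.5,0,38.5,0,0,0],[255,12.5,0,43.5,0,0,0],[255,14.5,0,48.5,0,0,0],[255,15.5,0,51,0,0,0]]}}

```text
time: 29.8
ee_pos: [0.5002, -0.1239, 0.2776]
eef_rot: [-0.471, 0.527, 0.472, 0.527]
ft_force: [3.6, -1.3, -0.7]
width: 0.0135
```

```bash
python3 - <<'E'
from h import *
cv2.imwrite("pics/t16.png",camera("top")[:,:,::-1]);cv2.imwrite("pics/s16.png",camera("side")[:,:,::-1]); st()
crop("t16c","t16",180,130,380,280,4)
E
```

```text
t 29.9 p [ 0.5002 -0.1242  0.2777] F [2.7 0.7 0.4] T [-0.12 -0.56  0.02] w 0.0135 q [-0.28  0.04  0.46  1.63 -0.02  1.47  1.64]
[[-0.    -0.994  0.11 ]
 [ 0.001  0.11   0.994]
 [-1.     0.     0.001]]
```

View pics/t16c.png

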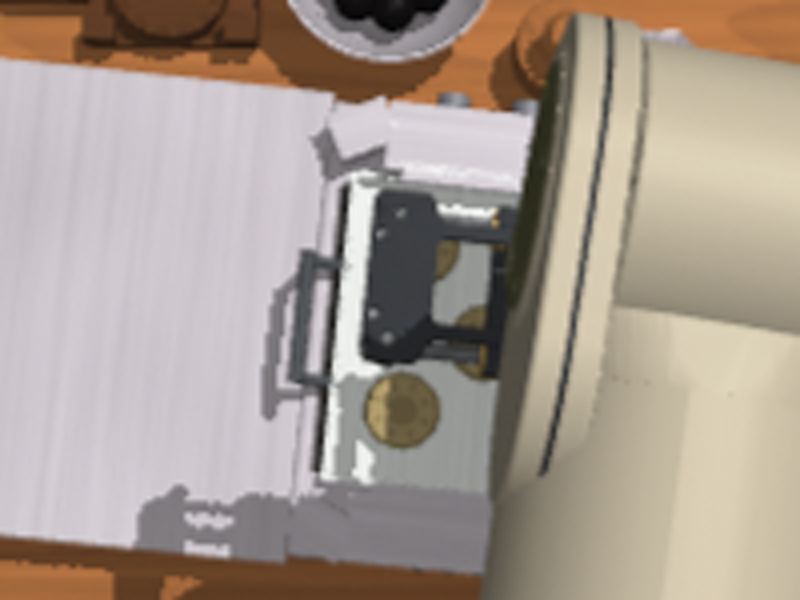

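View pics/s16.png

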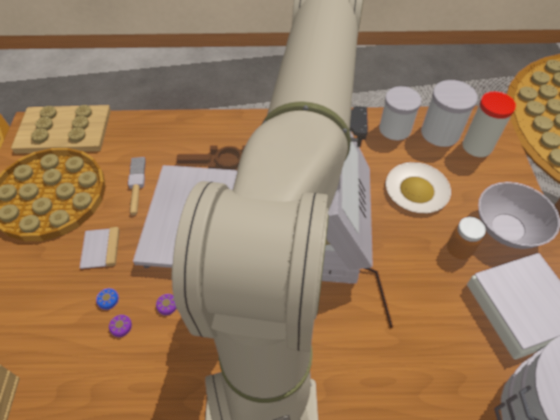

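Call:
{"fn": "arm_command", "kwargs": {"targets": [[255,1,0,2.5,0,0,0],[255,3,0,7.5,0,0,0],[255,5.5,0,12,0,0,0],[255,8.5,0,18,0,0,0],[255,11.5,0,24,0,0,0],[255,15,0,30,0,0,0],[255,18,0,36,0,0,0],[255,21,0,40.5,0,0,0],[255,24,0,45,0,0,0],[255,25.5,0,47,0,0,0]], "newtons": 20}}

```text
time: 30.9
ee_pos: [0.5054, -0.0772, 0.2521]
eef_rot: [-0.471, 0.527, 0.472, 0.527]
ft_force: [1.9, -0.5, -1.3]
width: 0.0131
```

Call:
{"fn": "arm_command", "kwargs": {"targets": [[255,1.5,0,2,0,0,0],[255,4.5,0,6.5,0,0,0],[255,8,0,11,0,0,0],[255,12,0,16,0,0,0],[255,16,0,21.5,0,0,0],[255,20.5,0,26.5,0,0,0],[255,25,0,31.5,0,0,0],[255,28.5,0,35.5,0,0,0],[255,32.5,0,39,0,0,0],[255,34.5,0,41,0,0,0]]}}

```text
time: 31.9
ee_pos: [0.5101, -0.0363, 0.2177]
eef_rot: [-0.471, 0.526, 0.472, 0.527]
ft_force: [3.2, 1.3, -0.4]
width: 0.0131
```

```bash
python3 - <<'E'
from h import *
cv2.imwrite("pics/t17.png",camera("top")[:,:,::-1]);cv2.imwrite("pics/s17.png",camera("side")[:,:,::-1]); st()
E
```

```text
t 32.0 p [ 0.5101 -0.0365  0.2179] F [2.8 2.5 0. ] T [ 0.38 -0.42  0.02] w 0.0136 q [-0.37  0.06  0.37  1.74 -0.02  1.35  1.47]
[[ 0.    -0.994  0.11 ]
 [ 0.001  0.11   0.994]
 [-1.    -0.     0.001]]
```

View pics/t17.png

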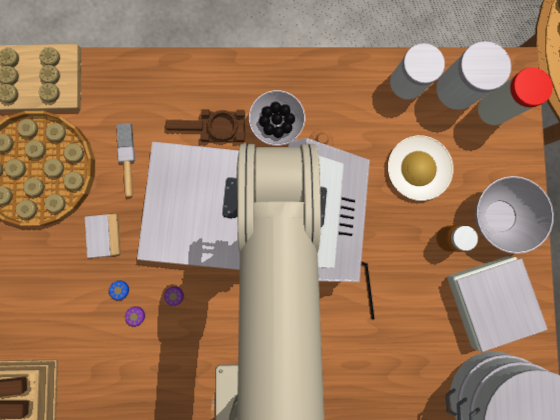

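View pics/s17.png

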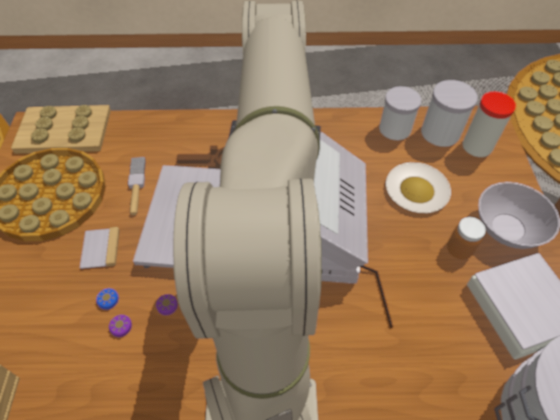

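Call:
{"fn": "arm_command", "kwargs": {"targets": [[255,2,0,2,0,0,0],[255,6,0,5.5,0,0,0],[255,10,0,9,0,0,0],[255,15,0,13.5,0,0,0],[255,20,0,17.5,0,0,0],[255,25,0,21.5,0,0,0],[255,30,0,25.5,0,0,0],[255,34,0,28,0,0,0],[255,36.5,0,30,0,0,0],[255,36.5,0,30,0,0,0]]}}

```text
time: 33.0
ee_pos: [0.5134, -0.0068, 0.1811]
eef_rot: [-0.471, 0.527, 0.472, 0.527]
ft_force: [3.4, 3.8, 1.4]
width: 0.0134
```

Call:
{"fn": "arm_command", "kwargs": {"targets": [[255,0,0,0,0,0,0],[255,0,0,0,0,0,0],[255,0,0,0,0,0,0],[255,0,0,0,0,0,0]], "newtons": 25}}

```text
time: 33.4
ee_pos: [0.5134, -0.0072, 0.1816]
eef_rot: [-0.471, 0.527, 0.472, 0.527]
ft_force: [3.1, 4.3, 1.2]
width: 0.0132
```

```bash
python3 - <<'E'
from h import *
cv2.imwrite("pics/t18.png",camera("top")[:,:,::-1]);cv2.imwrite("pics/s18.png",camera("side")[:,:,::-1]); st()
s=read_state();p=rz(-OV[2])@(s['ee_pos']-[OV[0],OV[1],0]);print(p)
# expected projections of hood outline at angles
for th in (.45,.524,.6):
  for y in (.15,-.15):
    for x,z in ((-.225,.055),(0,.055)):
      for z0 in (0,.0275):
        X=[.225+x*np.cos(th)+(z-z0)*np.sin(th),y,.075-x*np.sin(th)+(z-z0)*np.cos(th)]
        print(th,y,x,z-z0,proj("top",ov2w(X))[0].round(1),proj("side",ov2w(X))[0].round(1))
crop("t18c","t18",180,130,380,280,4);crop("s18c","s18",220,100,380,300,4)
E
```

```text
t 33.5 p [ 0.5134 -0.0072  0.1816] F [2.3 3.9 1.3] T [ 0.74 -0.56 -0.  ] w 0.013 q [-0.4   0.09  0.35  1.79 -0.03  1.27  1.42]
[[ 0.    -0.994  0.111]
 [ 0.001  0.111  0.994]
 [-1.    -0.     0.001]]
[ 5.22398039e-03 -5.91029712e-05  1.81604065e-01]
0.45 0.15 -0.225 0.055 [285.5 140.8] [285.3 129.8]
0.45 0.15 -0.225 0.0275 [279.8 142.9] [280.5 136.5]
0.45 0.15 0 0.055 [365.6 159. ] [361.5 161.3]
0.45 0.15 0 0.0275 [358.6 160.5] [355.7 167.1]
0.45 -0.15 -0.225 0.055 [271.8 276.6] [273.8 230.8]
0.45 -0.15 -0.225 0.0275 [266.3 275.1] [268.4 236.6]
0.45 -0.15 0 0.055 [355.4 281.6] [363.4 261. ]
0.45 -0.15 0 0.0275 [348.4 280.2] [356.6 265.9]
0.524 0.15 -0.225 0.055 [290.9 139.9] [290.  126.4]
0.524 0.15 -0.225 0.0275 [284.2 141.9] [284.3 132.9]
0.524 0.15 0 0.055 [366.9 159.3] [362.7 161.9]
0.524 0.15 0 0.0275 [359.2 160.7] [356.3 167.4]
0.524 -0.15 -0.225 0.055 [277.2 277.6] [279.2 227.8]
0.524 -0.15 -0.225 0.0275 [270.7 276.1] [272.7 233.5]
0.524 -0.15 0 0.055 [356.7 281.7] [364.9 261.5]
0.524 -0.15 0 0.0275 [349.  280.2] [357.3 266.1]
0.6 0.15 -0.225 0.055 [297.  139.1] [295.2 123.2]
0.6 0.15 -0.225 0.0275 [289.3 140.9] [288.7 129.4]
0.6 0.15 0 0.055 [368.1 159.6] [363.9 162.5]
0.6 0.15 0 0.0275 [359.8 160.8] [356.9 167.7]
0.6 -0.15 -0.225 0.055 [283.3 278.7] [285.3 225.1]
0.6 -0.15 -0.225 0.0275 [275.7 277.1] [277.8 230.5]
0.6 -0.15 0 0.055 [357.9 281.8] [366.3 262.1]
0.6 -0.15 0 0.0275 [349.7 280.3] [358.1 266.4]
```

View pics/t18c.png

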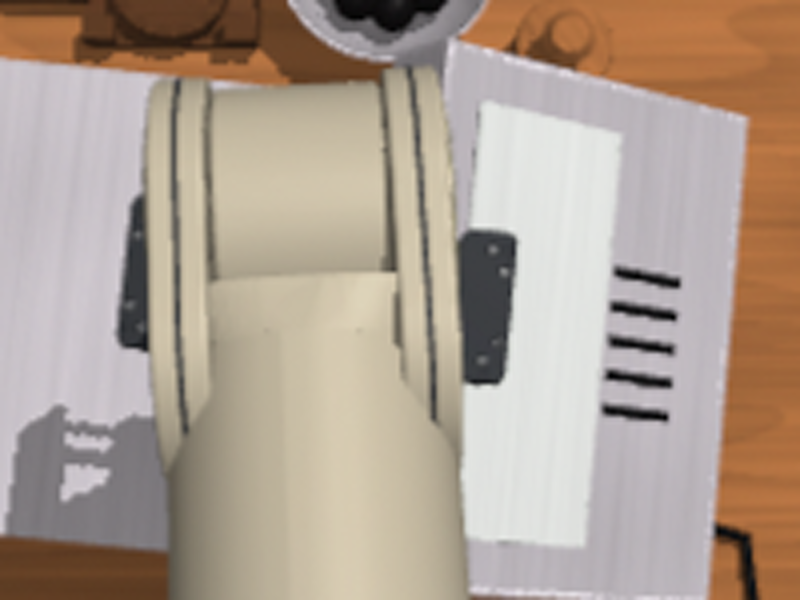

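View pics/s18c.png

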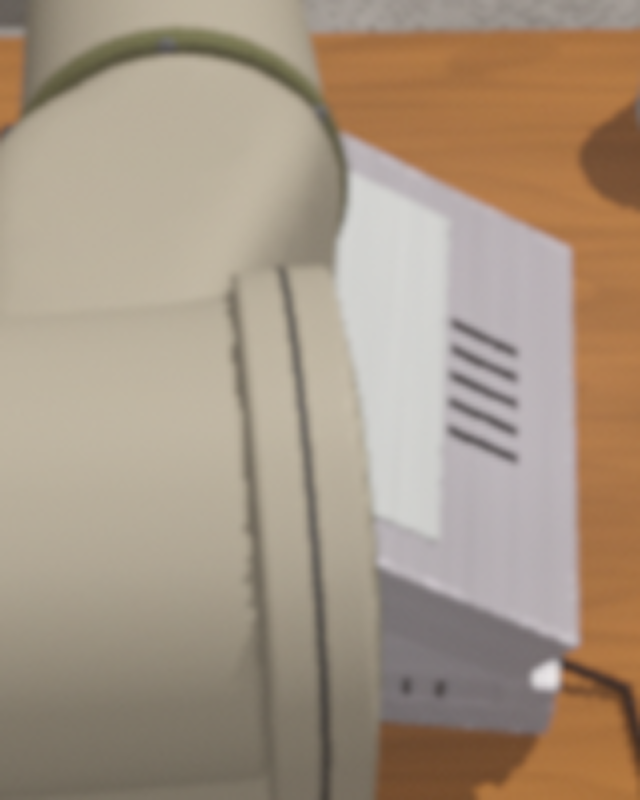

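Call:
{"fn": "arm_command", "kwargs": {"targets": [[255,0,0,0,0,0,0],[255,0,0,0,0,0,0],[255,0,0,0,0,0,0],[255,0,0,0,0,0,0],[255,0,0,0,0,0,0],[255,0,0,0,0,0,0]]}}

```text
time: 34.1
ee_pos: [0.5133, -0.0072, 0.1816]
eef_rot: [-0.471, 0.527, 0.472, 0.527]
ft_force: [2.9, 4.3, 1.4]
width: 0.0132
```

```bash
python3 - <<'E'
from h import *
a=cv2.imread("pics/t18.png"); b=camera("top")[:,:,::-1]; cv2.imwrite("pics/t19.png",b)
print(np.abs(a.astype(int)-b).max(), np.abs(a.astype(int)-b).mean()); st()
# static regions vs start
o=cv2.imread("pics/top0.png").astype(int)
for n,(u0,v0,u1,v1) in dict(mould=(165,105,245,142),bowl=(250,92,303,130),brush=(115,120,136,198),scraper=(84,212,122,260),plate=(412,135,455,202),jar=(440,225,480,252)).items(): print(n,np.abs(o-b)[v0:v1,u0:u1].mean().round(2))
E
```

```text
46 0.3557511337868481
t 34.15 p [ 0.5134 -0.0072  0.1816] F [2.7 4.1 2.1] T [ 0.79 -0.59  0.03] w 0.0134 q [-0.4   0.09  0.35  1.79 -0.03  1.27  1.42]
[[ 0.    -0.994  0.111]
 [ 0.001  0.111  0.994]
 [-1.    -0.     0.001]]
mould 7.56
bowl 8.06
brush 11.78
scraper 14.19
plate 11.63
jar 8.06
```

View pics/t19.png

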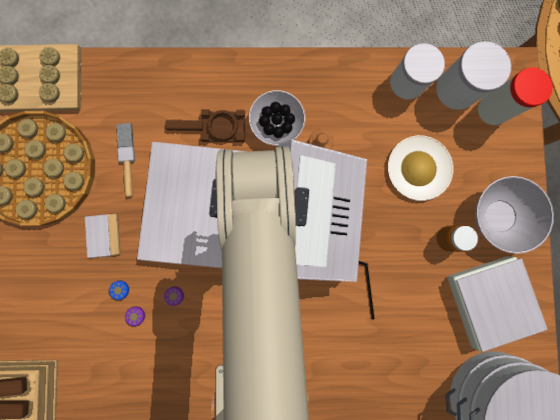

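```bash
python3 -c "
from bench import *
print(close_job())"
```

```text
the job is handed in; nothing more can be done
None
```

I slid the tray fully home with the hood still open, then lowered the hood by its bar to about 30 degrees. I handed the job in at 34 s, still gripping the bar.

**Last checks**
- **Tray:** before I lowered the hood, the top image put the tray 112 mm inside the oven, less than 1 mm off the middle and 0.007 rad out of line. All five cakes were lying flat. Once the hood was down, the tray and cakes could no longer be seen.
- **Hood:** the arm's position gives about 0.53 rad, and the hood's edges in the images give 0.525–0.55 rad. The target is 0.524 ± 0.07.
- **Hold:** the bar is held at 25 N with the fingers 13 mm apart on it, and the arm stayed still over the last 0.6 s.
- **Other things on the table:** by eye, everything I could see was where it started, though the stamp is partly hidden behind the hood. A rough pixel comparison with the first picture wasn't zero (mean difference of 8–14 levels); I put that down to shadows and image noise but didn't look further.

**What disagreed:** my first grasp of the tray handle closed on nothing. The fingertips turned out to be about 28 mm higher than the reported position. I found this by lightly touching the handle bar from above, at about 17 N, and a camera view later backed it up. I corrected for it in both grasps.

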